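# Secure a tube rack in a turnbuckle bench clamp

### The arm

A 7-joint arm with a two-finger parallel gripper is mounted at the origin on a cart in front of the work surface, level with it; the furniture and walls round the work are solid. World frame = base frame: x ahead of the robot, y to its left, z up, the work surface at z = 0. Lengths are in m, angles in rad, forces in N, time in s.
With the tool pointing down it reaches from about 0.375 to 0.925 m from the base axis. Payload 3.1 kg.
Tool frame: the origin (TCP) lies at the very end of the fingers, on their centre line; the grasp point (between the pads) lies 19 mm behind it; y points along the fingers, z is the direction in which the jaws open and shut, and the axes are right-handed (so a half turn about y gives the same grasp; the last joint's range is limited). The gripper opens to 85 mm and grips with 20 to 120 N. Pads are 22 mm wide; open, the fingers measure 114 mm over their backs; the gripper's body (76 mm by 85 mm) begins 54 mm behind the grasp point. The pads swing forward as they close: fully open they stand 13 mm farther back than shut.
Start: joints at [-1.366, 0.383, 0.044, 1.598, -0.018, 1.161, -0.05], TCP at [0.194, 0.62, 0.231] pointing down, gripper open.
Joint ranges: [-2.61, 2.61], [-0.41, 2.15], [-1.48, 1.57], [0, 2.5], [-1.57, 4.71], [0.05, 1.97], [-2.85, 2.85]. Speed limits (rad/s): [2.79, 2.79, 3.14, 3.14, 3.14, 3.14, 3.14].

### API

Orientations are given as a rotation vector (axis times angle).
In Python, from station import bot, eyes, nets gives the robot as it stands.
- The arm moves only by the tool play_rows, never from a script. Its argument "plan" is one flat list of numbers, 5 for each row, row after row: the shift along the tool's x, y, z in units of 0.4 m (1.0 is 0.4 m), then the turn about the tool's y in units of 180 degrees (1.0 is 180 degrees), then the closure, from 0 (fully open) to 1 (shut). A call has 1 to 12 rows; each row is the pose to reach, as a shift and turn from the pose commanded when the call began, along the tool's axes at that moment, turning the shorter way round; what a row does not reach only later rows make up. A row lasts 1/8 s, in which the tool goes at most 62.5 mm and 10.7 degrees, less where a joint would pass 70% of its speed; a pose out of reach is approached as far as the arm can. A call with a number of a shift or a turn outside -1 to 1 is refused whole. A call with a gripper value outside its range is refused whole. The fingers move at their own pace and stop on an object; "newtons" is the grip in N (left out, the last holds). Time passes only in rows, so rows that repeat a pose let the fingers close. It gives the time, the measured TCP pose, the force and the opening at its end, in the units of the state.
- bot.state(): the state, without advancing time (a new reading comes with each control period).
- eyes.camera(name): name is "scene" or "side" or "wrist"; returns the picture (420x560x3 uint8, red, green, blue); there is no depth.
- eyes.camera_params(name): a dict with "K" (3x3 intrinsics, pixels), "rvec" (rotation vector, rad) and "tvec" (3), from world to camera coordinates, as OpenCV has them. Camera axes: x right, y down, z forward; pixel columns grow to the right and rows downward; lengths in m; the calibration is good to about 2 mm. A picture is of the moment at which its call begins: read the wrist's pose just before it. camera_params takes no time and is no camera call; for the wrist camera it gives the pose at the moment of the call.
- bot.sign_off(): hands the job in, once; it reports no verdict.
Trained networks look in the newest picture that a camera, given by its name, has taken for a name from the list of things; names that differ only in an ending like _2 or _b are one class to them, and where a whole thing is asked for, a point or a joint stands for the part that bears it (a point fixed in the world has none). Each returns a list of dicts, best first, with "conf" (0 to 1); they miss things now and then, are a little off and sometimes report something else, mostly with a low value. They report only what shows in the picture. A call takes as long as a camera call. They do not tell look-alikes from the thing itself.
- nets.spot_in(camera, label): "rect" ([centre column, centre row, width, height] as shares, 0 to 1, of the picture: columns of its width, rows of its height, round what is visible of it).
- nets.masks_of(camera, label): "mask" (420x560 bool, what is visible of it) and "rect" ([centre column, centre row, width, height] as shares, 0 to 1, of the picture: columns of its width, rows of its height, round what is visible of it).
The state is a dict: "clock": time; "q": joint angles; "dq": joint speeds; "tau": joint torques, N m; "ee_pos": TCP position; "tcp_rot": TCP orientation; "force": force on the tool from outside, world axes, zero at the start; "wrist_torque": the same for the moment, N m; "opening": opening from 0.0 (shut) to 1.0 (fully open).
Only numpy, scipy, OpenCV 4.12 (cv2) and the standard library are available. Lean on these libraries where they do the work, as an engineer would, in place of code of your own. Each camera call takes 0.05 s, during which the arm holds its last target.

### The job

Slide the loaded tube rack along the bench, without lifting it, squarely in between the two jaws of the bench clamp and up against the clamp's low stop. Then turn the clamp's middle sleeve round by pushing its bars, one after another, until it comes up against the end of its travel, so that both jaws draw in together and hold the rack firmly, and let go. Do not knock over or shift the things standing about.

Things in the scene. Friction and masses are not known exactly. Their poses are not given: they have to be found in the camera images.
- clamp: Fixed grey and aluminium self-centring bench clamp, 300 mm wide, 240 mm deep. Origin on the bench top under the middle of its turnbuckle sleeve; z up, x = direction in which the rack slides in, y along the sleeve. Jaw arms: x -190 to +13 mm, outer faces at y +-112 mm, 53 mm high. Jaw carriages: 36 x 30 mm blocks at x 0, y +-106 mm, 96 mm high. Both move inwards as the sleeve turns.
- pocket (a point): Where the rack's centre is when fully home: clamp x -150 mm, y 0, 34 mm up; axes as the clamp's, the rack's long side along y. Open towards -x and upwards. The stop, a bar 12 mm high with its face at clamp x -121 mm (y -55 to 55), meets the rack's foot. Rubber pads (56 mm wide in x, 15 to 57 mm up) face each other at y = +-(83.5 mm - 5.5 mm per rad of the sleeve).
- sleeve_mid (a point): Middle of the turnbuckle sleeve, on its axis, 80 mm above the bench; axes as the clamp's (does not turn). The sleeve is a steel tube 100 mm long, 26 mm thick, along the clamp's y, with a 36 mm hub (24 mm long) in the middle; four straight round bars 10 mm thick stand out from the hub, 90 degrees apart, in the plane y = 0, tips 65 mm from the axis.
- sleeve (a joint): Turn of the sleeve, rad, 0 to 3.82 (hard stop); starts at 0 to 1.1. Increasing: both jaws draw in, 5.5 mm each per rad, and the sleeve's top moves to the clamp's +x, away from the rack. Bars stand at joint value + 0, 90, 180, 270 degrees from straight up towards the clamp's +x. Friction 0.25 N m (6 N at a bar, 10 N when gripping the rack): stays where it is left.
- pad_l (a joint): How far the sprung pad of the jaw on the clamp's +y side is pressed back into its jaw, m; 0 free, 0.008 fully; 3 N per mm. About 0.005 on both pads with the rack held and the sleeve at its stop.
- pad_r (a joint): The same for the jaw on the clamp's -y side.
- rack_mid (a point): Centre of the loose white plastic tube rack, 34 mm above its underside: 58 mm (its x) x 135 mm (its y) x 68 mm, 0.25 to 0.45 kg. End walls are full plates; the open long sides have rails at 0-6 mm up (58 mm over all), 36-39 and 64-67 mm up (56 mm over all). Starts 205 to 245 mm before the pocket in x, its axes within 0.7 rad of the clamp's.
- dropper_mid (a point): Centre of a standing dropper bottle with a green cap, 27 mm thick, 86 mm high, beside the way into the pocket, its side at least 84 mm off the clamp's centre line (y = 0): leave alone.
- petri_mid (a point): Centre of a lidded petri dish, 61 mm across, 15 mm high, beside the way into the pocket, its edge at least 84 mm off the clamp's centre line: leave alone.
- tape_mid (a point): Centre of a roll of label tape lying flat, 66 mm across, 19 mm high, on the clamp's +y side of the way in, its edge at least 130 mm off the centre line: leave alone.
- beaker_mid (a point): Centre of an upturned glass beaker, 60 mm across, 92 mm high, standing behind the sleeve: leave alone.
- rack: The same rack, origin under its centre, axes as the point's. Three stoppered tubes (fixed in it, 18 mm thick, tops up to 145 mm above the bench) stand in its half towards its -y, at y -50 mm (two) and -25 mm (one); the half towards its +y is empty.
Things that resemble listed ones, but are neither listed nor needed, are in the scene too. What is shaped like the rack but black is not meant.

How it is judged:
By the outcome, as a careful person would: the job done as asked, in the order asked, and still so for the second after the job is handed in, with the robot touching nothing.
It also fails if it takes over 64 s, if anything falls off the work surface, if the arm or the gripper's body presses on something with over 40 N, if the wrist force passes 120 N, or if a joint passes its speed limit or range.

## Working session

There is one attempt and no reset: what is moved stays moved. The work goes in short steps, Python scripts to look and compute and a tool call to move; the robot and the scene stay as the last step left them, time stands still between calls to the robot, and variables do not carry over. Pictures are saved under pics/ and viewed, and the job is handed in when it is done.

Besides the shell and the picture viewer there is one more tool, called after "Emit:" as a command line: name --argument value ..., lists and objects as JSON in quotes. play_rows: Moves the arm, as the interface text tells. Shifts and turns lie within -1 to 1; 1 stands for 0.4 m of shift or 180 degrees of turn. Its arguments: {"type":"object","properties":{"plan":{"type":"array","items":{"type":"number"}},"newtons":{"type":"number"}},"required":["plan"]}

```bash
mkdir -p pics; ls
python3 - <<'E'
from station import bot,eyes,nets
import cv2,numpy as np
print(bot.state())
for n in ["scene","side","wrist"]:
    im=eyes.camera(n); cv2.imwrite(f"pics/{n}0.png",im[:,:,::-1]); p=eyes.camera_params(n); print(n,p)
E
```

```text
pics
{'clock': 0.0, 'q': array([-1.36578004,  0.38386602,  0.04382167,  1.59958517, -0.01794356,
        1.16117532, -0.04990471]), 'dq': array([-4.75449073e-04,  1.15760744e-03,  1.11638548e-03, -2.67290192e-03,
        5.03564926e-05,  8.59970898e-04, -3.45881070e-04]), 'tau': array([-1.83625190e-05, -4.33450913e+01,  1.02455758e+00, -2.49510062e+01,
        1.06412399e-02,  1.14321650e-02, -2.45008792e-06]), 'ee_pos': array([0.1935411 , 0.61952955, 0.22986171]), 'tcp_rot': array([-1.5603332 ,  0.23793538, -0.23746185]), 'force': array([0.81242917, 0.92346049, 0.91323044]), 'wrist_torque': array([-0.04049198,  0.0348987 ,  0.03585515]), 'opening': 1.0031161009486766}
scene {'K': array([[413.12761189,   0.        , 281.92836573],
       [  0.        , 413.12761189, 211.81243462],
       [  0.        ,   0.        ,   1.        ]]), 'rvec': array([ 1.96672991, -0.8364823 ,  0.49074813]), 'tvec': array([-0.29094988,  0.33682939,  0.85704655])}
side {'K': array([[475.44761848,   0.        , 282.08741593],
       [  0.        , 475.44761848, 200.85906213],
       [  0.        ,   0.        ,   1.        ]]), 'rvec': array([ 2.02077175, -0.11838705,  0.03937272]), 'tvec': array([-0.54847252,  0.17747415,  1.20894771])}
wrist {'K': array([[377.84002823,   0.        , 281.94156375],
       [  0.        , 377.84002823, 212.32529256],
       [  0.        ,   0.        ,   1.        ]]), 'rvec': array([-2.30819395, -1.69606591, -0.27694234]), 'tvec': array([-0.6490337 , -0.04191128,  0.3802465 ])}
```

View pics/scene0.png

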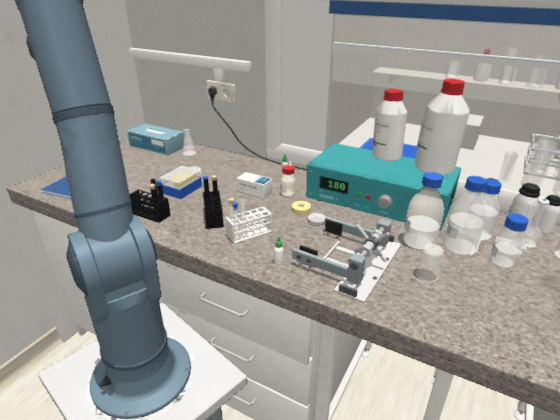

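View pics/side0.png

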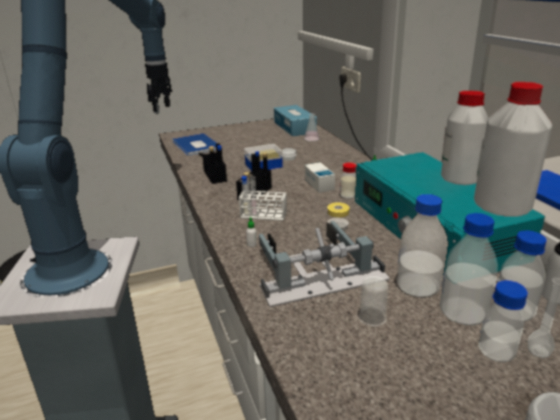

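View pics/wrist0.png

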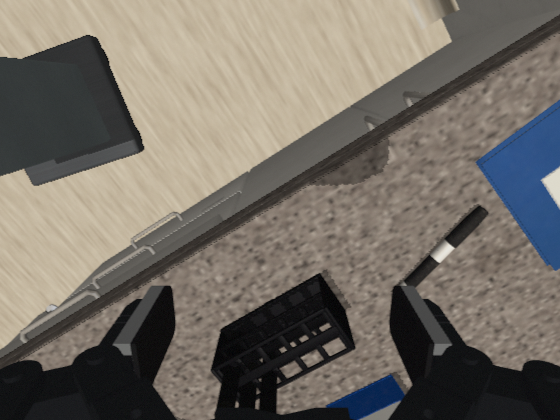

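```bash
cat > h.py <<'E'
from station import bot,eyes,nets
import cv2,numpy as np
from scipy.spatial.transform import Rotation as R
def cam(n):
    p=eyes.camera_params(n); return p["K"],cv2.Rodrigues(p["rvec"])[0],np.array(p["tvec"]),p["rvec"]
def toplane(n,uv,z,c=None):
    K,Rm,t,_=c or cam(n); C=-Rm.T@t
    uv=np.atleast_2d(uv).astype(float)
    d=np.c_[uv,np.ones(len(uv))]@np.linalg.inv(K).T@Rm
    s=(z-C[2])/d[:,2]
    return (C+s[:,None]*d)[:,:2]
def proj(n,P,c=None):
    K,Rm,t,rv=c or cam(n)
    return cv2.projectPoints(np.atleast_2d(P).astype(float),rv,t,K,None)[0][:,0]
def big(n,tag,u0,v0,u1,v1,s):
    im=eyes.camera(n)[:,:,::-1]; cv2.imwrite(f"pics/{tag}_full.png",im)
    cv2.imwrite(f"pics/{tag}.png",cv2.resize(im[v0:v1,u0:u1],None,fx=s,fy=s,interpolation=cv2.INTER_CUBIC))
E
python3 - <<'E'
from h import *
for n in ["scene","side"]:
    big(n,n+"1",*( (190,180,450,310) if n=="scene" else (220,170,420,330)),3 if n=="scene" else 3.5)
    for l in ["clamp","rack","sleeve","dropper_mid","petri_mid","tape_mid","beaker_mid","pad_l","pad_r"]:
        for r in nets.spot_in(n,l)[:3]:
            c=np.array(r["rect"])*[560,420,560,420]
            b=toplane(n,[c[0],c[1]+c[3]/2],0)[0]; print(n,l,round(r["conf"],2),c.round(),"bottom",b.round(3),"ctr0",toplane(n,c[:2],0.0)[0].round(3))
E
```

```text
scene clamp 0.59 [346. 261. 109.  90.] bottom [ 0.462 -0.185] ctr0 [ 0.614 -0.074]
scene rack 0.77 [248. 221.  46.  47.] bottom [0.472 0.19 ] ctr0 [0.566 0.293]
scene rack 0.58 [214. 204.  18.  53.] bottom [0.447 0.327] ctr0 [0.558 0.466]
scene rack 0.55 [149. 200.  43.  50.] bottom [0.32  0.507] ctr0 [0.411 0.66 ]
scene sleeve 0.73 [373. 244.  38.  37.] bottom [ 0.663 -0.132] ctr0 [ 0.743 -0.08 ]
scene sleeve 0.29 [246. 219.  49.  42.] bottom [0.484 0.214] ctr0 [0.568 0.307]
scene dropper_mid 0.62 [278. 249.  12.  29.] bottom [0.469 0.06 ] ctr0 [0.52  0.109]
scene petri_mid 0.46 [313. 218.  18.  14.] bottom [0.696 0.12 ] ctr0 [0.73  0.149]
scene tape_mid 0.69 [302. 209.  17.  18.] bottom [0.707 0.177] ctr0 [0.753 0.217]
scene tape_mid 0.22 [347. 260. 110.  86.] bottom [ 0.47  -0.179] ctr0 [ 0.618 -0.072]
scene beaker_mid 0.69 [430. 264.  26.  40.] bottom [ 0.689 -0.297] ctr0 [ 0.771 -0.257]
scene beaker_mid 0.5 [316. 217.  17.  10.] bottom [0.718 0.127] ctr0 [0.744 0.148]
scene pad_l 0.62 [334. 227.  16.  14.] bottom [0.702 0.039] ctr0 [0.734 0.064]
scene pad_l 0.6 [307. 249.  19.  
[... 625 characters left out ...]
131.  87.] bottom [ 0.628 -0.233] ctr0 [ 0.659 -0.063]
side dropper_mid 0.6 [250. 235.  13.  24.] bottom [0.47  0.051] ctr0 [0.473 0.116]
side dropper_mid 0.2 [334. 237.   6.  19.] bottom [0.694 0.021] ctr0 [0.704 0.071]
side tape_mid 0.79 [340. 208.  20.  15.] bottom [0.748 0.194] ctr0 [0.759 0.243]
side beaker_mid 0.83 [374. 302.  31.  48.] bottom [ 0.713 -0.303] ctr0 [ 0.734 -0.227]
side pad_l 0.72 [335. 236.   8.  23.] bottom [0.695 0.013] ctr0 [0.707 0.072]
side pad_l 0.43 [274. 246.   6.  16.] bottom [0.53  0.005] ctr0 [0.533 0.045]
side pad_r 0.72 [335. 236.   8.  23.] bottom [0.695 0.013] ctr0 [0.707 0.072]
side pad_r 0.43 [274. 246.   6.  16.] bottom [0.53  0.005] ctr0 [0.533 0.045]
```

View pics/scene1.png

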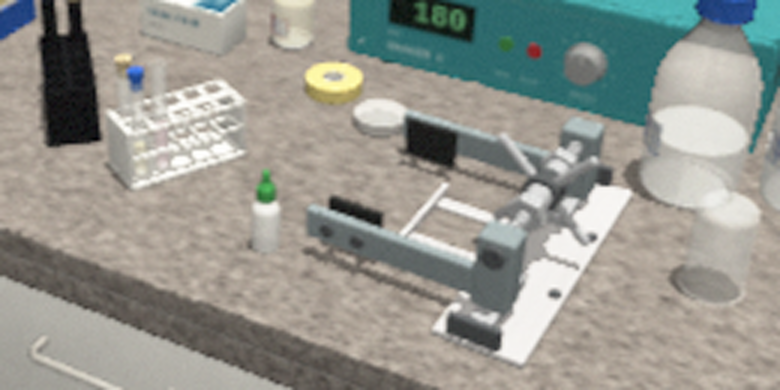

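View pics/side1.png

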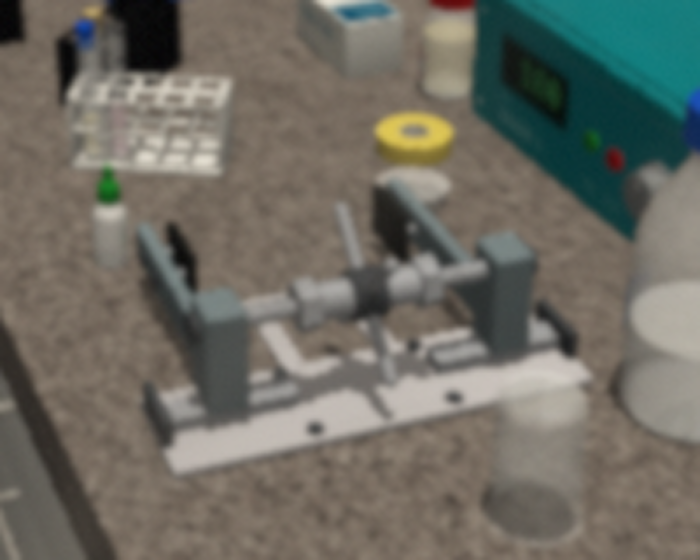

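Run:
```python
from h import *
for n,a,b in [("scene",(356.7,259.3),(384.3,223)),("side",(282.6,256),(364.9,240))]:
    P=toplane(n,[a,b],.096); m=P.mean(0); d=P[1]-P[0]; print(n,P,m,np.linalg.norm(d),np.degrees(np.arctan2(d[1],d[0])))
# stop
P=toplane("scene",[(190+405/3,180+235/3),(190+447/3,180+187/3)],.012);print(P)
K,Rm,t,_=cam("wrist"); C=-Rm.T@t; s=bot.state(); T=R.from_rotvec(s["tcp_rot"]).as_matrix()
print("tool",T.round(3)); print("cam in tool",(T.T@(C-s["ee_pos"])).round(4)); print("cam axes in tool (rows x,y,z)",(Rm@T).round(3))
```

```text
scene [[ 0.52772336 -0.15909271]
 [ 0.72909183 -0.11559628]] [ 0.6284076  -0.13734449] 0.20601262854215954 12.188862355963384
side [[ 0.53889112 -0.15816244]
 [ 0.73860776 -0.11604015]] [ 0.63874944 -0.13710129] 0.2041103174456419 11.90972314416518
[[ 0.56715717 -0.03198219]
 [ 0.66077995 -0.01178983]]
tool [[ 0.955 -0.     0.298]
 [-0.298 -0.     0.955]
 [-0.    -1.    -0.   ]]
cam in tool [-0.0817 -0.1421  0.0003]
cam axes in tool (rows x,y,z) [[ 0.001 -0.     1.   ]
 [ 0.947 -0.321 -0.001]
 [ 0.321  0.947 -0.   ]]
```

Run:
```python
from h import *
for n,a,b in [("scene",(233.3,241.7),(271,231)),("side",(241.4,217.1),(283.4,219.1))]:
    P=toplane(n,[a,b],.0); m=P.mean(0); d=P[1]-P[0]; print(n,P,m,np.linalg.norm(d),np.degrees(np.arctan2(d[1],d[0])))
```

```text
scene [[0.44939415 0.23476212]
 [0.57401713 0.19440494]] [0.51170564 0.21458353] 0.13099460893064147 -17.943725502791256
side [[0.44998578 0.22632077]
 [0.57530649 0.19467029]] [0.51264614 0.21049553] 0.1292556947837981 -14.173984079307663
```

Emit:
play_rows --plan '[0.62,-0.06,-0.42,0.5,0,0.62,-0.06,-0.42,0.5,0,0.62,-0.06,-0.42,0.5,0,0.62,-0.06,-0.42,0.5,0,0.62,-0.06,-0.42,0.5,0,0.62,-0.06,-0.42,0.5,0,0.62,-0.06,-0.42,0.5,0,0.62,-0.06,-0.42,0.5,0,0.62,-0.06,-0.42,0.5,0]'

```text
clock: 2.28
ee_pos: [0.3804, 0.3861, 0.2554]
tcp_rot: [-1.048, 1.431, -1.431]
force: [-0.5, -1.1, 0.6]
opening: 1.005
```

Emit:
play_rows --plan '[0.42,-0.06,0.63,0.5,0,0.42,-0.06,0.63,0.5,0,0.42,-0.06,0.63,0.5,0,0.42,-0.06,0.63,0.5,0,0.42,-0.06,0.63,0.5,0,0.42,-0.06,0.63,0.5,0,0.42,-0.06,0.63,0.5,0,0.42,-0.06,0.63,0.5,0,0.42,-0.06,0.63,0.5,0,0.42,-0.06,0.63,0.5,0]'

```text
clock: 3.52
ee_pos: [0.5708, 0.1508, 0.2793]
tcp_rot: [-0.313, -2.059, 2.059]
force: [-0.5, -0.3, -0.2]
opening: 1.003
```

Run:
```python
from h import *
s=bot.state(); print(s["q"].round(3),s["ee_pos"].round(4),R.from_rotvec(s["tcp_rot"]).as_matrix().round(3))
im=eyes.camera("wrist"); cv2.imwrite("pics/w2.png",cv2.resize(im[:,:,::-1],(784,588),interpolation=cv2.INTER_CUBIC))
np.save("w2.npy",im); 
import pickle; pickle.dump(cam("wrist"),open("w2.pkl","wb"))
for l in ["rack","clamp","sleeve","dropper_mid","petri_mid","tape_mid"]:
    for r in nets.spot_in("wrist",l)[:2]: print(l,r["conf"],(np.array(r["rect"])*[560,420,560,420]).round())
```

```text
[-0.966  0.283  0.768  1.72  -0.208  1.222 -2.018] [0.5708 0.1508 0.2793] [[-0.955 -0.    -0.297]
 [ 0.297  0.    -0.955]
 [ 0.    -1.    -0.   ]]
rack 0.94 [ 86. 300. 171. 114.]
rack 0.93 [220. 253.  71. 165.]
sleeve 0.85 [536.  25.  48.  31.]
dropper_mid 0.92 [384. 229.  34.  43.]
petri_mid 0.7 [256.  21.  62.  43.]
petri_mid 0.21 [224. 254.  70. 166.]
tape_mid 0.74 [164.  27.  73.  52.]
tape_mid 0.54 [439. 168.  66.  41.]
```

View pics/w2.png

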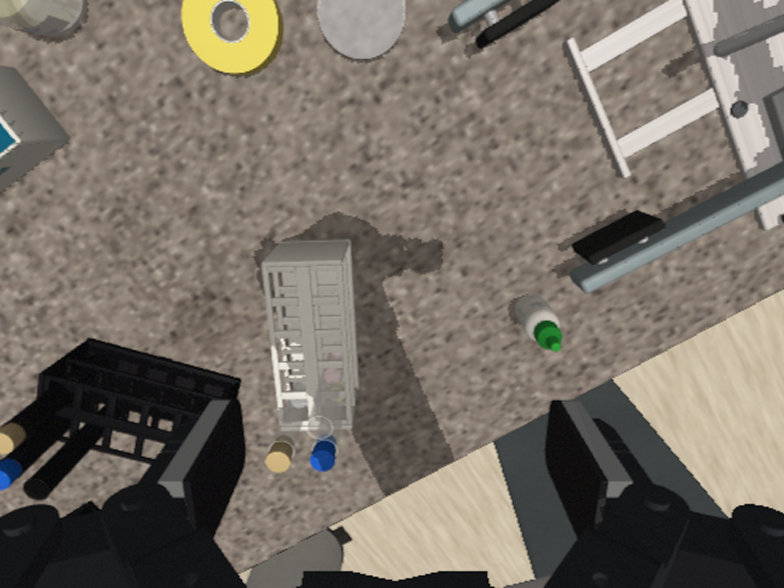

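Run:
```python
import numpy as np,cv2
im=np.load("w2.npy")[:,:,::-1]
cv2.imwrite("pics/w2a.png",cv2.resize(im[160:340,170:290],None,fx=4,fy=4,interpolation=cv2.INTER_CUBIC)[:600*2][: ,:])
a=cv2.resize(im[160:310,170:290],None,fx=4,fy=4,interpolation=cv2.INTER_CUBIC); cv2.imwrite("pics/w2a.png",a)
a=cv2.resize(im[0:220,310:560],None,fx=2.7,fy=2.7,interpolation=cv2.INTER_CUBIC); cv2.imwrite("pics/w2b.png",a)
```

```text
(no output)
```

View pics/w2a.png

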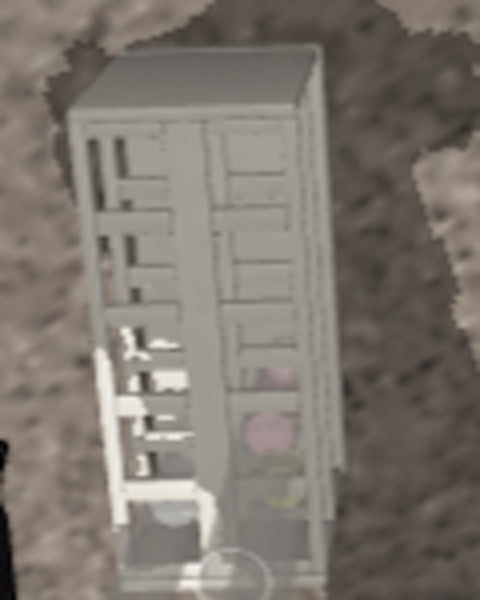

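View pics/w2b.png

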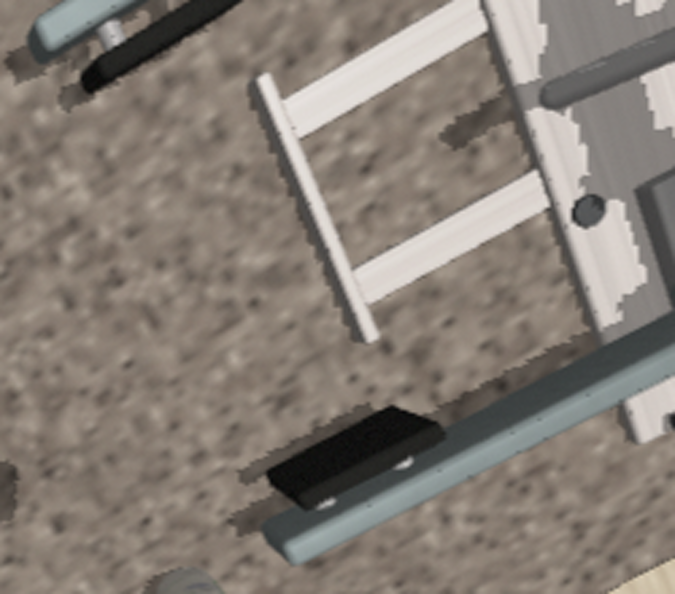

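```bash
cat > fit1.py <<'E'
from h import *
import pickle
from scipy.optimize import least_squares
c=pickle.load(open("w2.pkl","rb"))
def fit(obj,obs,x0,c):
    obj=np.array(obj,float)/1000; obs=np.array(obs,float)
    def P(x):
        cs,sn=np.cos(x[2]),np.sin(x[2])
        return np.c_[x[0]+cs*obj[:,0]-sn*obj[:,1],x[1]+sn*obj[:,0]+cs*obj[:,1],obj[:,2]]
    r=least_squares(lambda x:(proj("",P(x),c)-obs).ravel(),x0,loss="soft_l1")
    return r.x,(proj("",P(r.x),c)-obs)
if __name__=="__main__":
    u=lambda a,b:(170+a/4,160+b/4)
    x,e=fit([(-29,67.5,68),(29,67.5,68),(29,67.5,0),(-29,67.5,0),(-29,-67.5,68),(29,-67.5,68)],[u(70,111),u(297,107),u(322,47),u(122,52),u(117,588),u(325,588)],[.52,.24,-.28],c)
    print("rack",x,np.degrees(x[2])); print(e.round(1))
    v=lambda a,b:(310+a/2.7,b/2.7)
    x,e=fit([(-121,55,12),(-121,-55,12)],[v(258,78),v(362,340)],[.63,-.137,np.radians(-78)],c)
    print("clamp",x,np.degrees(x[2])); print(e.round(1))
    for w in [(.634,-.137)]: pass
E
python3 fit1.py
```

```text
rack [ 0.51547938  0.23410527 -1.85146834] -106.08132163873866
[[-1.9 -0. ]
 [ 1.3 -0.3]
 [ 0.6 -0.5]
 [-0.4 -0.6]
 [-0.8  1.9]
 [ 0.9  0.9]]
clamp [ 0.63437676 -0.13409158 -1.37976191] -79.05453435985676
[[-0.5 -1.2]
 [ 0.5  2.3]]
```

```bash
cat > ov.py <<'E'
from h import *
def box(x0,x1,y0,y1,z0,z1):
    V=np.array([(x,y,z) for x in(x0,x1) for y in(y0,y1) for z in(z0,z1)],float)/1000
    E=[(i,j) for i in range(8) for j in range(i) if bin(i^j).count("1")==1]
    return V,E
def W(p,V):
    cs,sn=np.cos(p[2]),np.sin(p[2]); return np.c_[p[0]+cs*V[:,0]-sn*V[:,1],p[1]+sn*V[:,0]+cs*V[:,1],V[:,2]]
def draw(im,c,p,boxes,s,col,off=(0,0)):
    for b in boxes:
        V,E=box(*b); uv=proj("",W(p,V),c)
        for i,j in E: cv2.line(im,tuple(int(k) for k in ((uv[i]-off)*s*8)),tuple(int(k) for k in ((uv[j]-off)*s*8)),col,1,cv2.LINE_AA,3)
def clampboxes(th):
    d=5.5*th; b=[(-121,-109,-55,55,0,12)]
    for g in (1,-1):
        q=lambda a,bb:sorted((g*a,g*bb))
        b+=[(-178,-122,*q(83.5-d,88-d),15,57),(-190,13,*q(112-d,98-d),40,53),(-18,18,*q(121-d,91-d),0,96)]
    b+=[(-2,2,-50,50,78,82)]
    return b
rackbox=[(-29,29,-67.5,67.5,0,68),(-28,28,-67.5,67.5,36,39)]
E
python3 - <<'E'
from ov import *
import pickle
c=pickle.load(open("w2.pkl","rb")); im=cv2.resize(np.load("w2.npy")[:,:,::-1],(784,588),interpolation=cv2.INTER_CUBIC)
p=(.6344,-.1341,-1.3798); r=(.5155,.2341,-1.8515)
draw(im,c,p,clampboxes(.5),1.4,(0,0,255)); draw(im,c,r,rackbox,1.4,(0,255,0)); cv2.imwrite("pics/ov1.png",im)
f=cv2.imread("pics/scene1_full.png")[180:320,190:450]; f=cv2.resize(f,None,fx=3,fy=3,interpolation=cv2.INTER_CUBIC)
draw(f,cam("scene"),p,clampboxes(.5),3,(0,0,255),(190,180)); draw(f,cam("scene"),r,rackbox,3,(0,255,0),(190,180)); cv2.imwrite("pics/ov2.png",f)
f=cv2.imread("pics/side1_full.png")[170:330,220:420]; f=cv2.resize(f,None,fx=3.5,fy=3.5,interpolation=cv2.INTER_CUBIC)
draw(f,cam("side"),p,clampboxes(.5),3.5,(0,0,255),(220,170)); draw(f,cam("side"),r,rackbox,3.5,(0,255,0),(220,170)); cv2.imwrite("pics/ov3.png",f)
E
```

```text
(no output)
```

View pics/ov1.png

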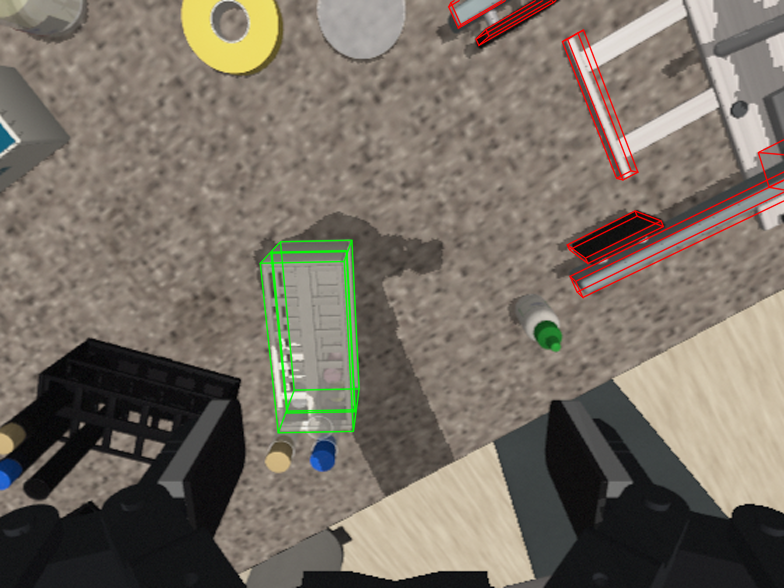

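View pics/ov2.png

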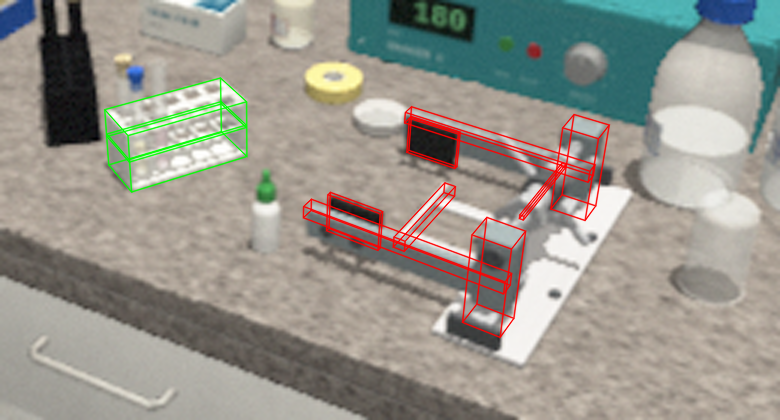

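View pics/ov3.png

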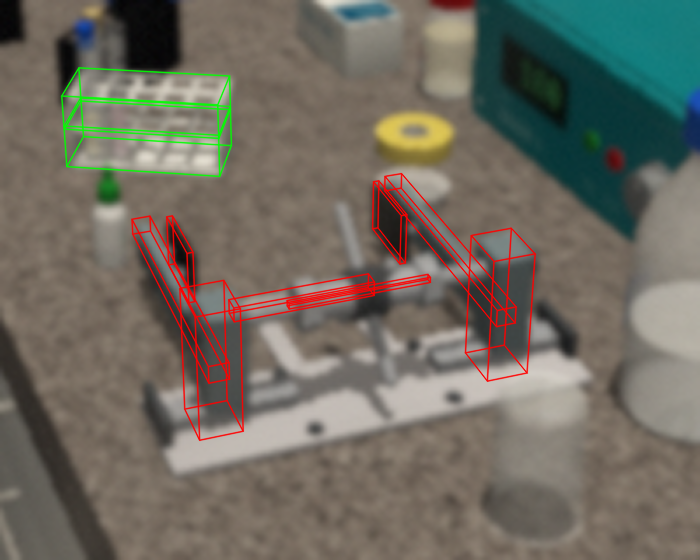

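Emit:
play_rows --plan '[0.089,0.2,-0.16,-0.007,0,0.089,0.3,-0.16,-0.007,0,0.089,0.3,-0.16,-0.007,0,0.089,0.3,-0.16,-0.007,0]'

```text
clock: 4.38
ee_pos: [0.5557, 0.2217, 0.1587]
tcp_rot: [-0.291, -2.068, 2.073]
force: [0.7, -0.6, 0.9]
opening: 1.0
```

Run:
```python
from ov import *
s=bot.state(); print(s["ee_pos"].round(4),R.from_rotvec(s["tcp_rot"]).as_matrix().round(3)[:,0])
c=cam("wrist");im=eyes.camera("wrist")[:,:,::-1].copy(); im=cv2.resize(im,(784,588),interpolation=cv2.INTER_CUBIC)
draw(im,c,(.6344,-.1341,-1.3798),clampboxes(.5),1.4,(0,0,255)); draw(im,c,(.5155,.2341,-1.8515),rackbox,1.4,(0,255,0)); cv2.imwrite("pics/w3.png",im)
```

```text
[0.5557 0.2217 0.1587] [-0.961  0.277  0.001]
```

View pics/w3.png

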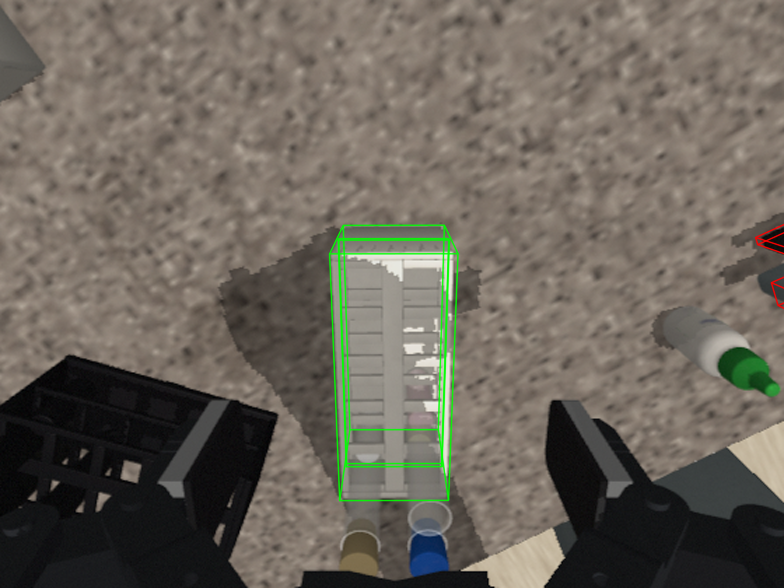

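Run:
```python
from h import *
for z in (0,.068): print(toplane("wrist",[(275/1.4,415/1.4),(70/1.4,357/1.4)],z))
```

```text
[[0.48391031 0.32409203]
 [0.5587709  0.43311072]]
[[0.51822302 0.29585747]
 [0.57627528 0.38039837]]
```

Emit:
play_rows --plan '[0,0.13,0,0,0,0,0.25,0,0,0,0,0.36,0,0,0,0,0.36,0,0,0,0,0.36,0,0,1,0,0.36,0,0,1,0,0.36,0,0,1,0,0.36,0,0,1,0,0.36,0,0,1,0,0.36,0,0,1]' --newtons 40

```text
clock: 5.68
ee_pos: [0.5592, 0.2228, 0.019]
tcp_rot: [-0.299, -2.077, 2.07]
force: [-0.8, -0.6, 6.7]
opening: 0.638
```

Run:
```python
from ov import *
s=bot.state(); print(s["ee_pos"].round(4),R.from_rotvec(s["tcp_rot"]).as_matrix().round(3)[:,0])
c=cam("wrist");im=eyes.camera("wrist")[:,:,::-1].copy(); im=cv2.resize(im,(784,588),interpolation=cv2.INTER_CUBIC)
draw(im,c,(.5155,.2341,-1.8515),rackbox,1.4,(0,255,0)); cv2.imwrite("pics/w4.png",im)
im=eyes.camera("scene")[:,:,::-1];cv2.imwrite("pics/s4.png",cv2.resize(im[130:310,170:430],None,fx=3,fy=3))
```

```text
[0.5592 0.2228 0.019 ] [-0.961  0.277 -0.005]
```

View pics/w4.png

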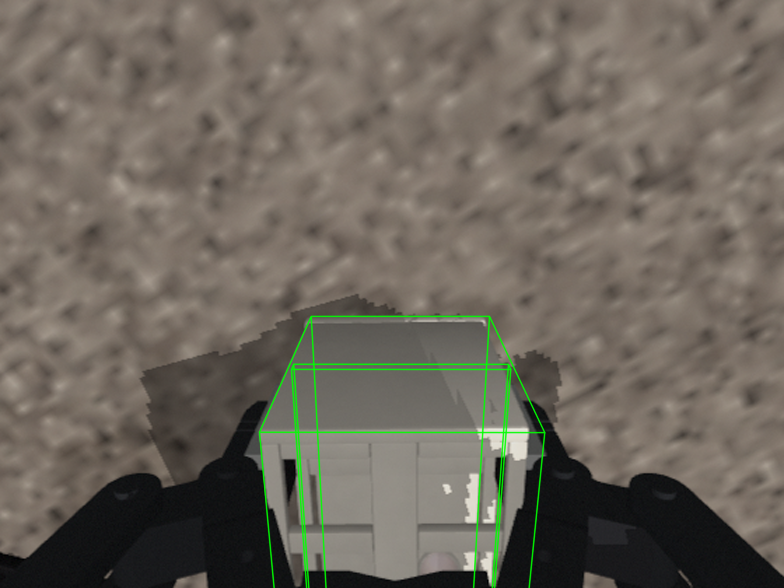

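View pics/s4.png

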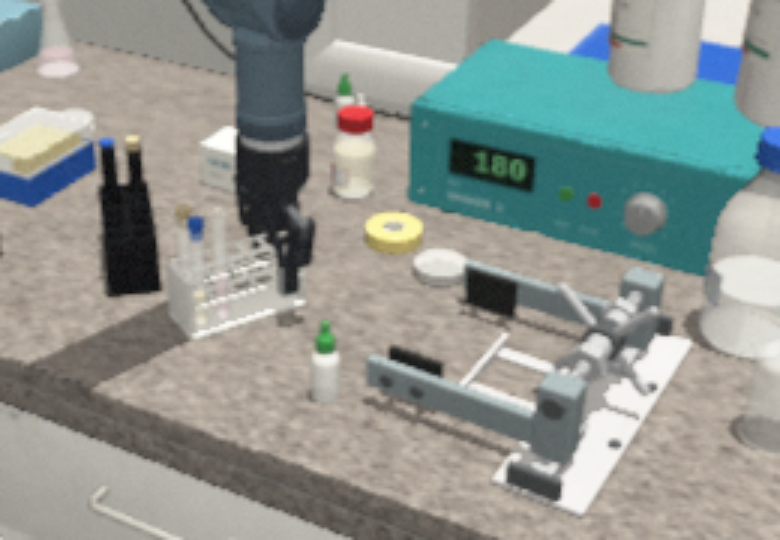

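Emit:
play_rows --plan '[-0.01,-0.005,0.0,-0.01,1,-0.04,-0.005,0.008,-0.035,1,-0.07,-0.005,0.015,-0.06,1,-0.1,-0.005,0.02,-0.085,1,-0.13,-0.005,0.026,-0.11,1,-0.155,-0.005,0.032,-0.135,1,-0.172,-0.005,0.036,-0.15,1,-0.172,-0.005,0.036,-0.15,1,-0.172,-0.005,0.036,-0.15,1]'

```text
clock: 6.9
ee_pos: [0.6201, 0.1896, 0.0191]
tcp_rot: [-0.198, 2.12, -2.119]
force: [0.6, -0.6, 5.2]
opening: 0.64
```

Run:
```python
from ov import *
s=bot.state(); T=R.from_rotvec(s["tcp_rot"]).as_matrix(); print(s["ee_pos"].round(4),T.round(3)[:,0],s["force"].round(1))
rc=s["ee_pos"][:2]+.0451*T[:2,0]+.0012*T[:2,2]; p=(.6344,-.1341,-1.3798)
d=rc-p[:2]; cs,sn=np.cos(p[2]),np.sin(p[2]); print("rack in clamp",cs*d[0]+sn*d[1],-sn*d[0]+cs*d[1])
r=(*rc,np.arctan2(T[1,2],T[0,2])); print(r)
c=cam("wrist");im=eyes.camera("wrist")[:,:,::-1].copy(); np.save("w5.npy",im); import pickle; pickle.dump(c,open("w5.pkl","wb")); im=cv2.resize(im,(784,588),interpolation=cv2.INTER_CUBIC)
draw(im,c,r,rackbox,1.4,(0,255,0)); draw(im,c,p,clampboxes(.5),1.4,(0,0,255));cv2.imwrite("pics/w5.png",im)
for n,o,e,k in [("scene",(190,150),(450,310),3),("side",(220,150),(420,310),3.5)]:
    im=eyes.camera(n)[:,:,::-1];im=cv2.resize(im[o[1]:e[1],o[0]:e[0]],None,fx=k,fy=k)
    draw(im,cam(n),r,rackbox,k,(0,255,0),o); cv2.imwrite(f"pics/{n}5.png",im)
```

```text
[0.6201 0.1896 0.0191] [-0.982 -0.189 -0.004] [ 0.6 -0.6  5.2]
rack in clamp -0.3193771362370657 0.002272453443736909
(np.float64(0.5760014694862153), np.float64(0.1799008452687249), np.float64(-1.380547681334374))
```

View pics/w5.png

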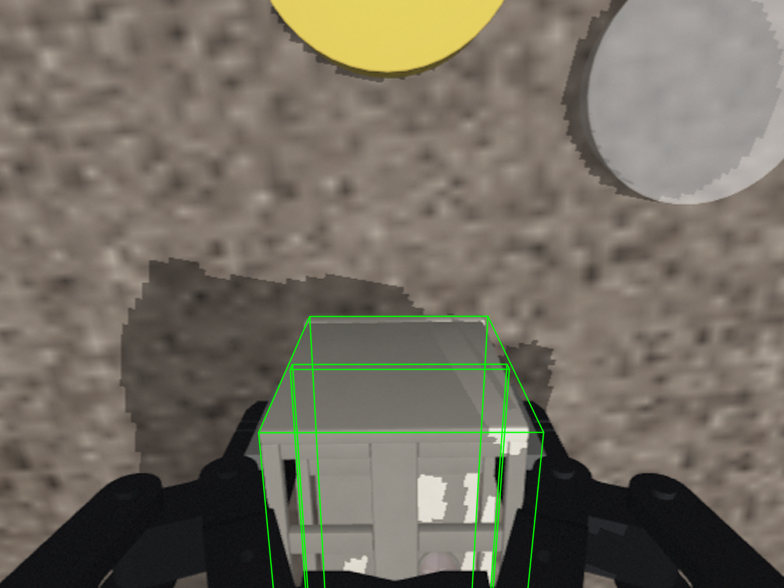

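View pics/scene5.png

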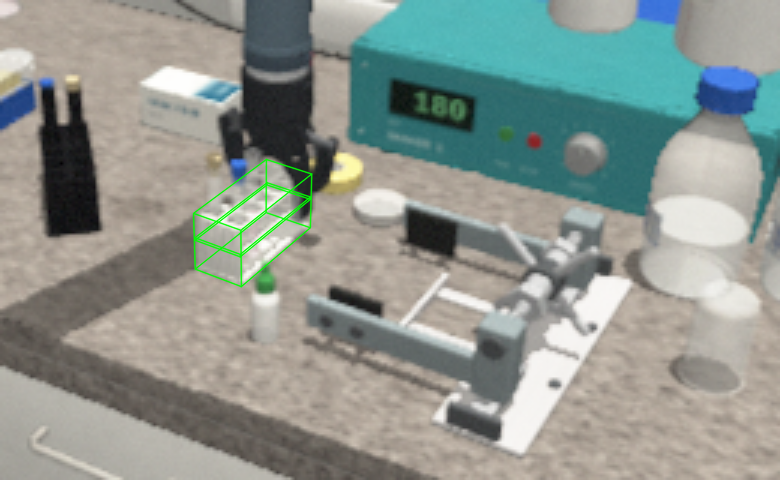

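View pics/side5.png

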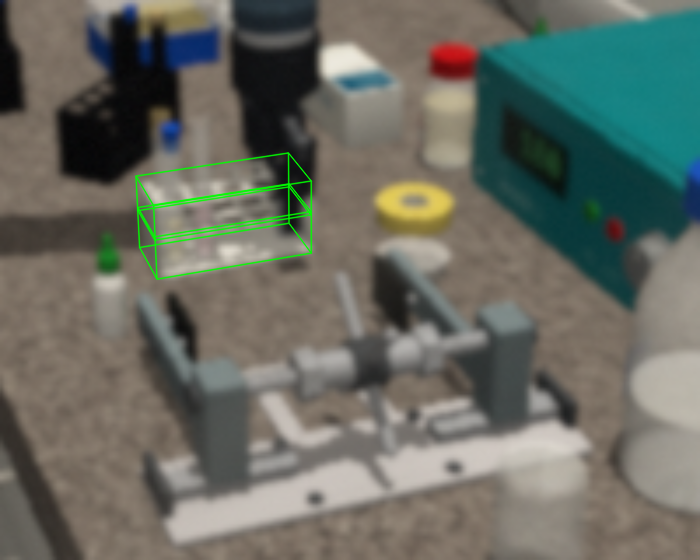

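Emit:
play_rows --plan '[0.005,0,0.03,0,1,0.005,0,0.08,0,1,0.005,0,0.13,0,1,0.005,0,0.18,0,1,0.005,0,0.23,0,1,0.005,0,0.28,0,1,0.005,0,0.33,0,1,0.005,0,0.36,0,1,0.005,0,0.375,0,1,0.005,0,0.375,0,1]'

```text
clock: 8.3
ee_pos: [0.646, 0.0433, 0.0191]
tcp_rot: [-0.198, 2.123, -2.118]
force: [-0.1, 0.9, 6.7]
opening: 0.636
```

```bash
cat > look.py <<'E'
import sys
from ov import *
k=sys.argv[1]
s=bot.state(); T=R.from_rotvec(s["tcp_rot"]).as_matrix(); print(s["clock"],s["ee_pos"].round(4),T.round(3)[:,0],s["force"].round(1))
rc=s["ee_pos"][:2]+.0451*T[:2,0]+.0012*T[:2,2]; p=(.6344,-.1341,-1.3798)
d=rc-p[:2]; cs,sn=np.cos(p[2]),np.sin(p[2]); print("rack in clamp",cs*d[0]+sn*d[1],-sn*d[0]+cs*d[1])
r=(*rc,np.arctan2(T[1,2],T[0,2])); print(r)
c=cam("wrist");im=eyes.camera("wrist")[:,:,::-1].copy(); cv2.imwrite(f"pics/w{k}_raw.png",im); im=cv2.resize(im,(784,588),interpolation=cv2.INTER_CUBIC)
draw(im,c,r,rackbox,1.4,(0,255,0)); draw(im,c,p,clampboxes(.5),1.4,(0,0,255));cv2.imwrite(f"pics/w{k}.png",im)
for n,o,e,kk in [("scene",(240,170),(450,310),3.5),("side",(220,170),(420,310),3.5)]:
    im=eyes.camera(n)[:,:,::-1];im=cv2.resize(im[o[1]:e[1],o[0]:e[0]],None,fx=kk,fy=kk,interpolation=cv2.INTER_CUBIC)
    cv2.imwrite(f"pics/{n}{k}.png",im)
E
python3 look.py 6
```

```text
8.3 [0.646  0.0433 0.0191] [-0.982 -0.189 -0.003] [-0.1  0.9  6.7]
rack in clamp -0.1708123180915829 9.782883578543511e-06
(np.float64(0.6019830731013155), np.float64(0.03360805275230598), np.float64(-1.3810997909667246))
```

View pics/w6.png

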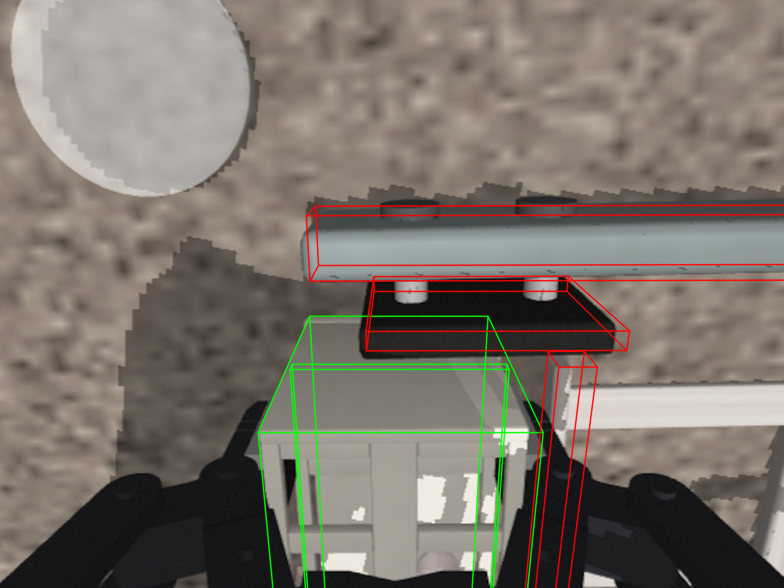

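View pics/scene6.png

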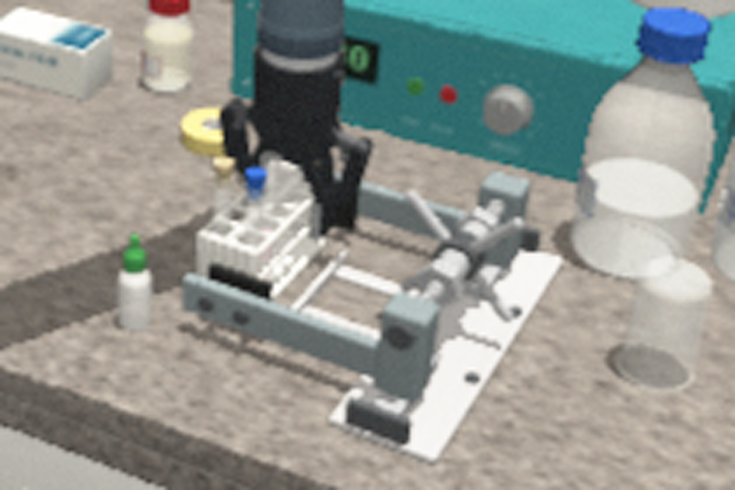

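View pics/side6.png

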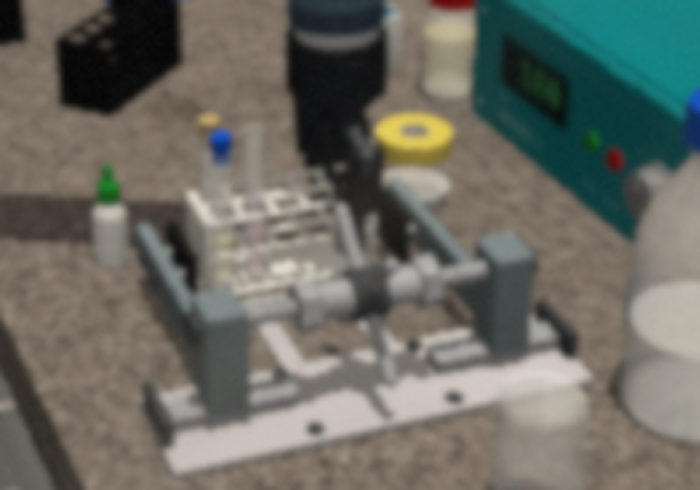

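Emit:
play_rows --plan '[0,0,0.015,-0.0045,1,0,0,0.03,-0.0045,1,0,0,0.042,-0.0045,1,0,0,0.046,-0.0045,1,0,0,0.05,-0.0045,1,0,0,0.05,-0.0045,1]'

```text
clock: 9.2
ee_pos: [0.6497, 0.0258, 0.0191]
tcp_rot: [-0.215, 2.116, -2.108]
force: [-1.0, 3.6, 5.6]
opening: 0.639
```

```bash
python3 look.py 7
```

```text
9.2 [0.6497 0.0258 0.0191] [-0.979 -0.204 -0.003] [-1.   3.6  5.6]
rack in clamp -0.15226868236519275 0.00031714620908624216
(np.float64(0.60580511905473), np.float64(0.015459971231194514), np.float64(-1.3651865442602666))
```

View pics/w7.png

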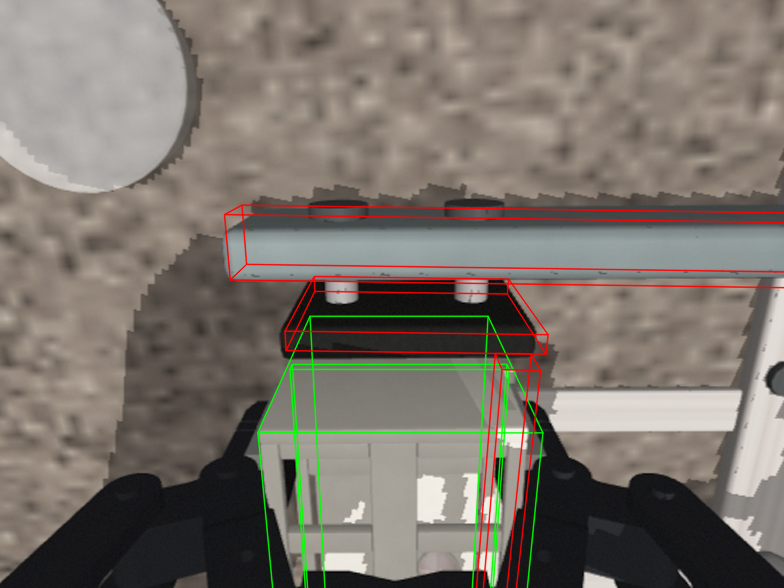

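Emit:
play_rows --plan '[0,0,0.004,0,1,0,0,0.008,0,1,0,0,0.012,0,1,0,0,0.012,0,1]'

```text
clock: 9.85
ee_pos: [0.6504, 0.023, 0.0191]
tcp_rot: [-0.216, 2.119, -2.105]
force: [-1.9, 5.8, 7.1]
opening: 0.637
```

```bash
python3 look.py 8
```

```text
9.85 [0.6504 0.023  0.0191] [-0.979 -0.205 -0.003] [-1.9  5.8  7.1]
rack in clamp -0.14933820760373348 0.00040816495707366937
(np.float64(0.6064507957979499), np.float64(0.012600064190170308), np.float64(-1.3646679017425138))
```

View pics/w8.png

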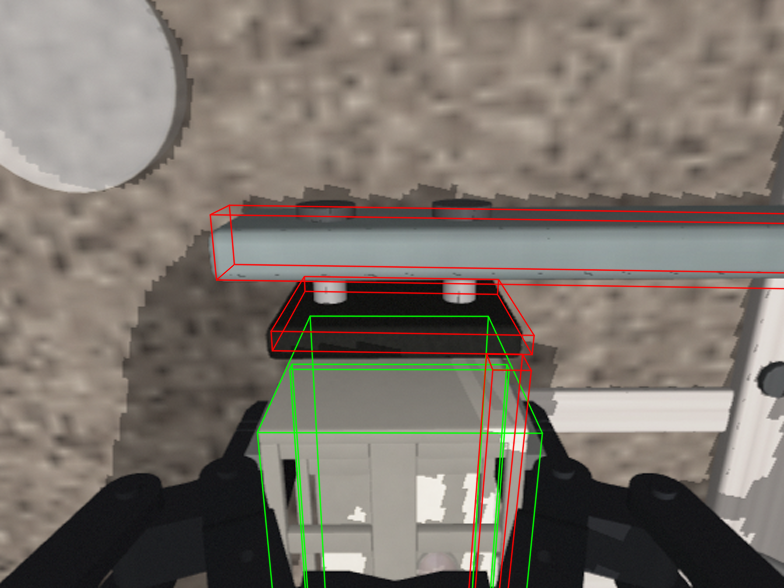

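View pics/scene8.png

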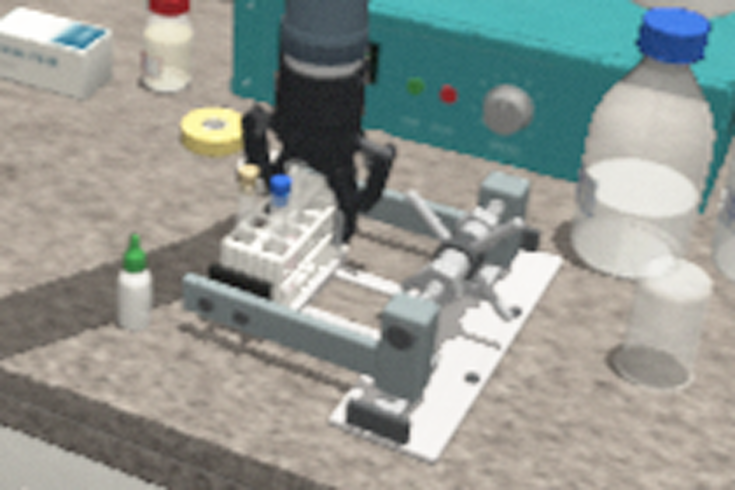

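Emit:
play_rows --plan '[0,0,0.005,0,1,0,0,0.01,0,1,0,0,0.015,0,1,0,0,0.015,0,1]'

```text
clock: 10.5
ee_pos: [0.6506, 0.0225, 0.0193]
tcp_rot: [-0.219, 2.127, -2.098]
force: [-4.4, 11.1, 11.2]
opening: 0.638
```

```bash
python3 look.py 9
python3 - <<'E'
import cv2
for n in ["scene","side"]:
    pass
E
python3 - <<'E'
from h import *
im=eyes.camera("scene")[:,:,::-1]; cv2.imwrite("pics/z9.png",cv2.resize(im[210:270,290:380],None,fx=8,fy=8,interpolation=cv2.INTER_CUBIC))
im=eyes.camera("side")[:,:,::-1]; cv2.imwrite("pics/y9.png",cv2.resize(im[200:290,255:370],None,fx=6,fy=6,interpolation=cv2.INTER_CUBIC))
E
```

```text
10.5 [0.6506 0.0225 0.0193] [-0.979 -0.205 -0.001] [-4.4 11.1 11.2]
rack in clamp -0.1487765603111956 0.0005361066183952497
(np.float64(0.6066830324630927), np.float64(0.01207291821296837), np.float64(-1.363900827913887))
```

View pics/z9.png

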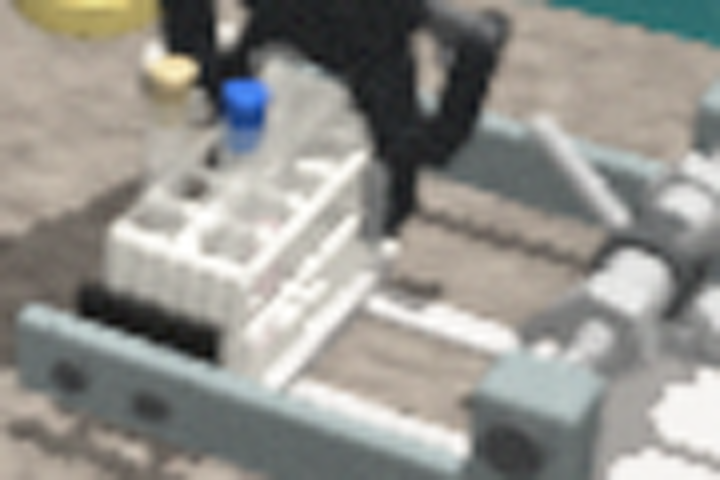

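View pics/y9.png

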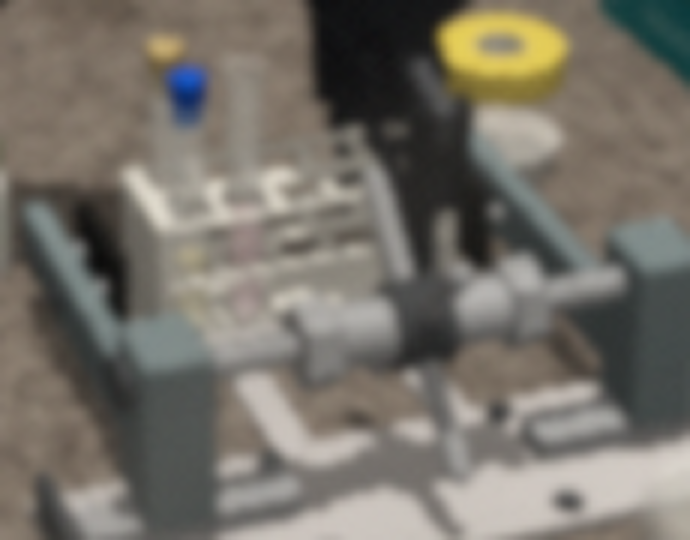

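View pics/w9.png

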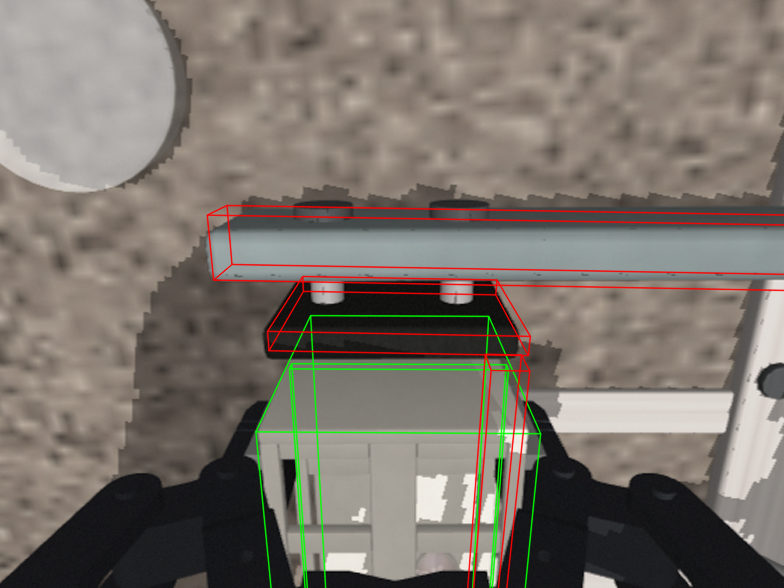

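Emit:
play_rows --plan '[0,-0.004,-0.008,0,1,0,-0.006,-0.014,0,1,0,-0.006,-0.014,0,0,0,-0.006,-0.014,0,0,0,-0.006,-0.014,0,0,0,-0.006,-0.014,0,0,0,-0.006,-0.014,0,0]'

```text
clock: 11.62
ee_pos: [0.6493, 0.0166, 0.0196]
tcp_rot: [-0.217, 2.114, -2.114]
force: [0.2, -0.3, -0.8]
opening: 0.995
```

```bash
python3 look.py 10
```

```text
11.625 [0.6493 0.0166 0.0196] [-0.979 -0.203  0.   ] [ 0.2 -0.3 -0.8]
rack in clamp -0.14337091220600123 -0.0018511921540756218
(np.float64(0.6053653384188304), np.float64(0.006312370559146915), np.float64(-1.3666139595857139))
```

View pics/w10.png

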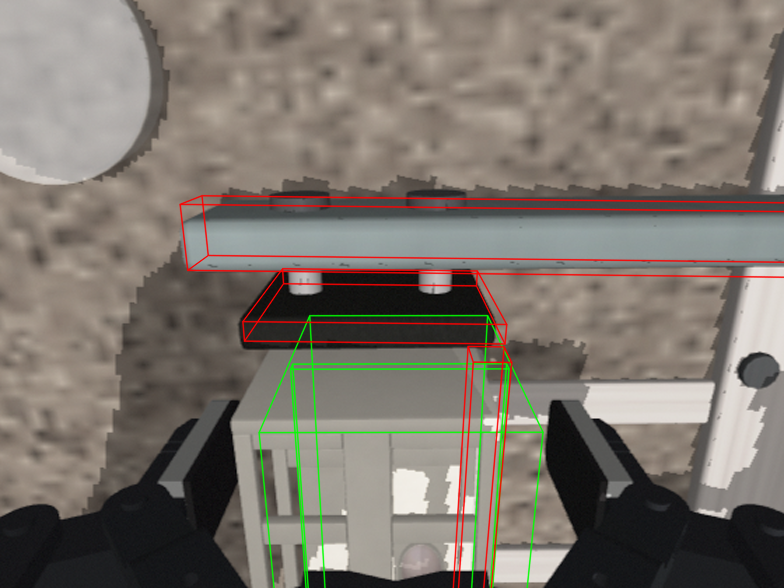

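Emit:
play_rows --plan '[0,-0.03,-0.012,0,0,0,-0.15,-0.012,0,0,0,-0.3,-0.012,0,0,0,-0.4,-0.012,0,0,0.11,-0.6,0.04,-0.5,0,0.11,-0.6,0.04,-0.5,0,0.11,-0.6,0.04,-0.5,0.5,0.11,-0.6,0.04,-0.5,1,0.11,-0.6,0.04,-0.5,1,0.11,-0.6,0.04,-0.5,1,0.11,-0.6,0.04,-0.5,1,0.11,-0.6,0.04,-0.5,1]'

```text
clock: 13.28
ee_pos: [0.6095, -0.0074, 0.2606]
tcp_rot: [-1.271, 1.105, -1.106]
force: [-0.1, -0.3, 0.5]
opening: -0.004
```

Emit:
play_rows --plan '[0,0,0,-0.06,1,0,0,0,0,1,0,0,0,0,1]'

```text
clock: 13.65
ee_pos: [0.6095, -0.0075, 0.2605]
tcp_rot: [-1.27, 1.108, -1.109]
force: [-0.1, -0.1, -0.1]
opening: 0.002
```

```bash
sed -i 's/p=(.6344,-.1341,-1.3798)/p=(.636,-.136,-1.3648)/; s/^r=.*/r=(.6059,.0132,-1.3648)/' look.py; python3 look.py 11; python3 -c "
from h import *
print(bot.state()['q'].round(2))"
```

```text
13.65 [ 0.6095 -0.0075  0.2605] [ 0.135 -0.991  0.   ] [-0.1 -0.1 -0.1]
rack in clamp -0.08613973235979279 -0.0015904582744166833
[-0.34  0.29  0.35  1.68 -0.11  1.19  0.17]
```

View pics/w11.png

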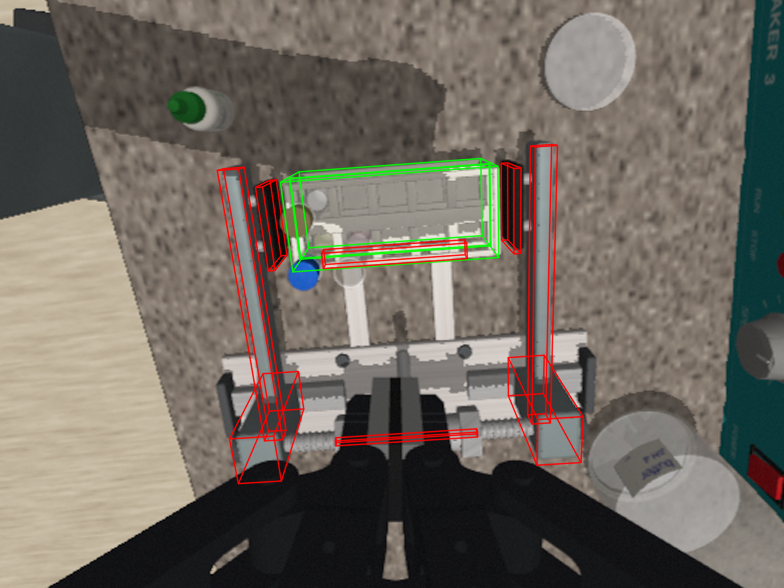

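View pics/scene11.png

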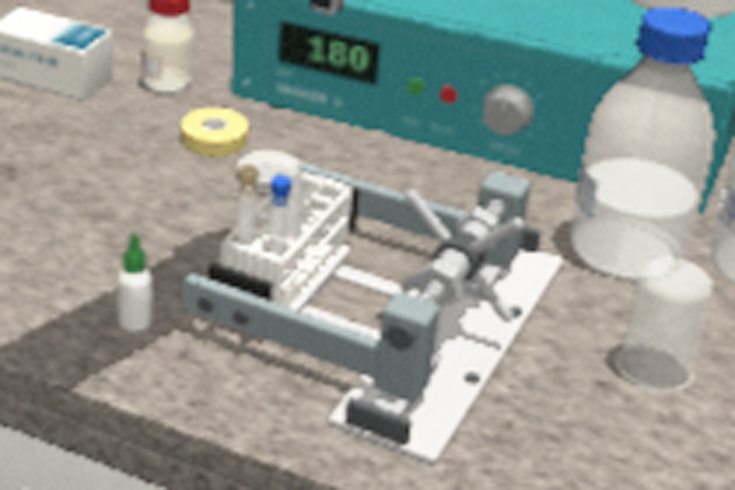

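View pics/side11.png

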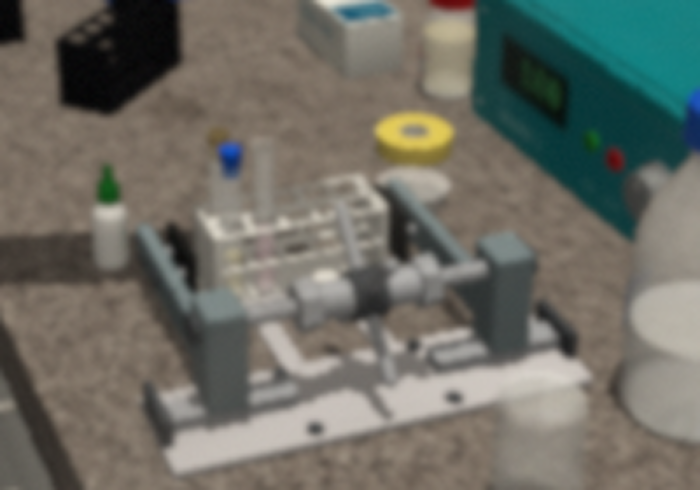

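```bash
cat > bar.py <<'E'
from ov import *
def bars(th,p=(.636,-.136,-1.3648)):
    out=[]
    for k in range(4):
        f=th+k*np.pi/2; V=np.array([[.018*np.sin(f),0,.08+.018*np.cos(f)],[.065*np.sin(f),0,.08+.065*np.cos(f)]]); out.append(W(p,V))
    return out
if __name__=="__main__":
    for n,uv in [("scene",(357.1,225.7)),("side",(317.7,228))]:
        c=cam(n)
        for f in range(-70,0,5):
            f=np.radians(f); P=W((.636,-.136,-1.3648),np.array([[.065*np.sin(f),0,.08+.065*np.cos(f)]])); print(n,round(np.degrees(f)),proj("",P,c).round(1),np.linalg.norm(proj("",P,c)-uv).round(1))
E
python3 bar.py
```

```text
scene -70 [[352.  230.2]] 6.7
scene -65 [[352.9 228.8]] 5.2
scene -60 [[354.  227.5]] 3.6
scene -55 [[355.2 226.4]] 2.0
scene -50 [[356.5 225.4]] 0.7
scene -45 [[358.  224.5]] 1.5
scene -40 [[359.5 223.7]] 3.1
scene -35 [[361.2 223.1]] 4.8
scene -30 [[363.  222.7]] 6.6
scene -25 [[364.8 222.4]] 8.4
scene -20 [[366.7 222.2]] 10.2
scene -15 [[368.7 222.3]] 12.1
scene -10 [[370.7 222.5]] 14.0
scene -5 [[372.7 222.8]] 15.9
side -70 [[314.  232.9]] 6.1
side -65 [[314.3 231.4]] 4.8
side -60 [[314.7 230.1]] 3.7
side -55 [[315.2 228.9]] 2.7
side -50 [[315.7 227.9]] 2.0
side -45 [[316.3 227.1]] 1.6
side -40 [[317.  226.5]] 1.6
side -35 [[317.7 226.1]] 1.9
side -30 [[318.5 225.9]] 2.2
side -25 [[319.3 225.9]] 2.6
side -20 [[320.1 226.1]] 3.1
side -15 [[321.  226.6]] 3.6
side -10 [[321.9 227.2]] 4.3
side -5 [[322.8 228. ]] 5.1
```

Emit:
play_rows --plan '[0.143,0.1,0.01,-0.022,1,0.143,0.25,0.01,-0.022,1,0.143,0.3,0.01,-0.022,1,0.143,0.384,0.01,-0.022,1,0.143,0.384,0.01,-0.022,1,0.143,0.384,0.01,-0.022,1]' --newtons 60

```text
clock: 14.55
ee_pos: [0.6221, -0.0638, 0.1073]
tcp_rot: [-1.298, 1.057, -1.059]
force: [1.0, -0.0, 1.2]
opening: -0.0
```

```bash
python3 look.py 12
```

```text
14.55 [ 0.6221 -0.0638  0.1073] [ 0.202 -0.979  0.   ] [ 1.  -0.   1.2]
rack in clamp -0.028434241633477547 0.0022187727970679355
```

View pics/scene12.png

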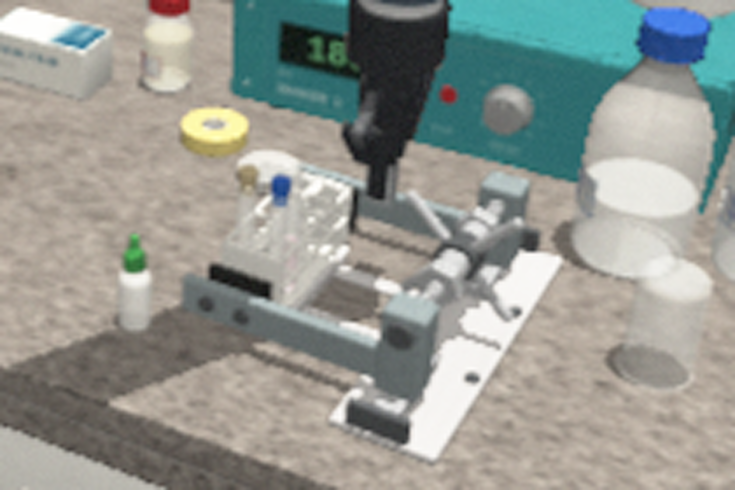

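View pics/side12.png

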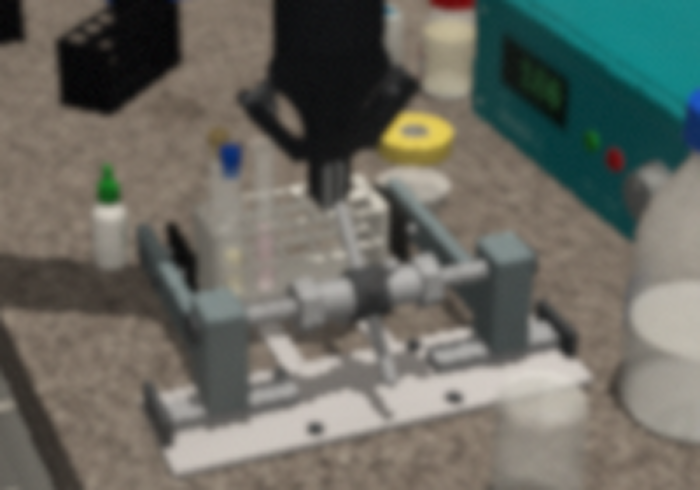

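View pics/w12.png

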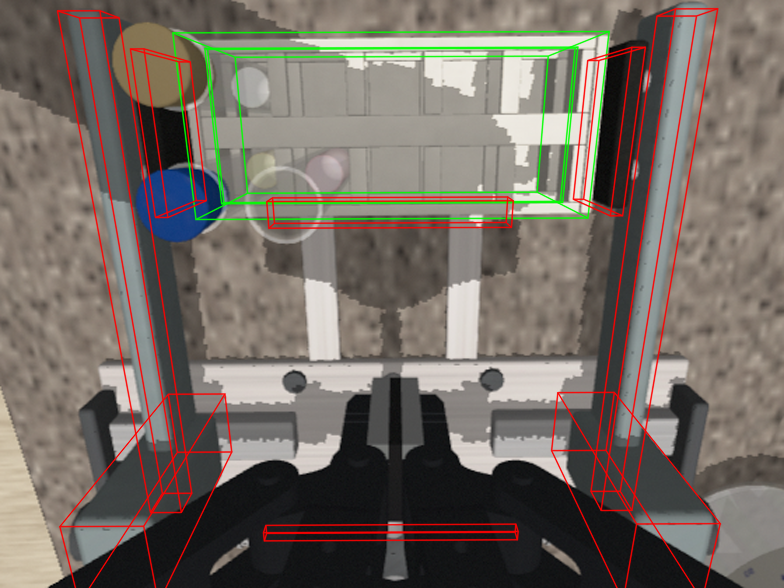

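Emit:
play_rows --plan '[0.03,0,0,0,1,0.06,0,0,0,1,0.09,0,0,0,1,0.12,0,0,0,1,0.15,0,0,0,1,0.18,0,0,0,1,0.21,0,0,0,1,0.23,0,0,0,1,0.24,0,0,0,1,0.25,0,0,0,1]'

```text
clock: 15.95
ee_pos: [0.6422, -0.157, 0.1068]
tcp_rot: [-1.294, 1.059, -1.052]
force: [-1.2, 5.8, 3.1]
opening: 0.002
```

```bash
python3 look.py 13
```

```text
15.95 [ 0.6422 -0.157   0.1068] [ 0.204 -0.979 -0.007] [-1.2  5.8  3.1]
rack in clamp 0.06697293422860282 0.0029844233237249235
```

View pics/scene13.png

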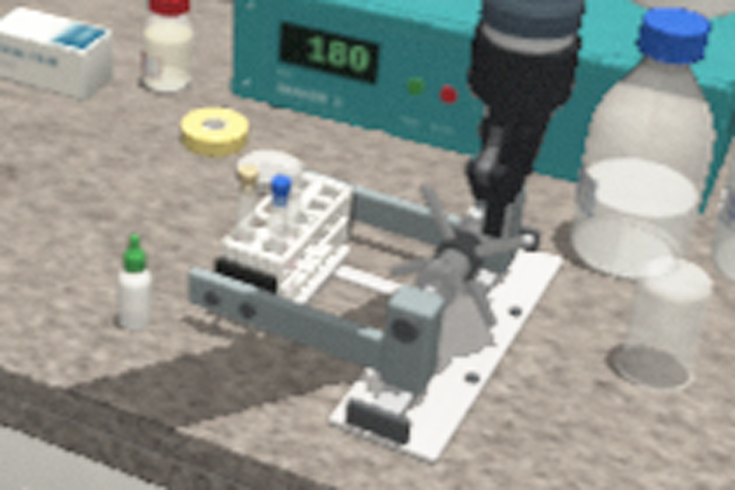

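View pics/side13.png

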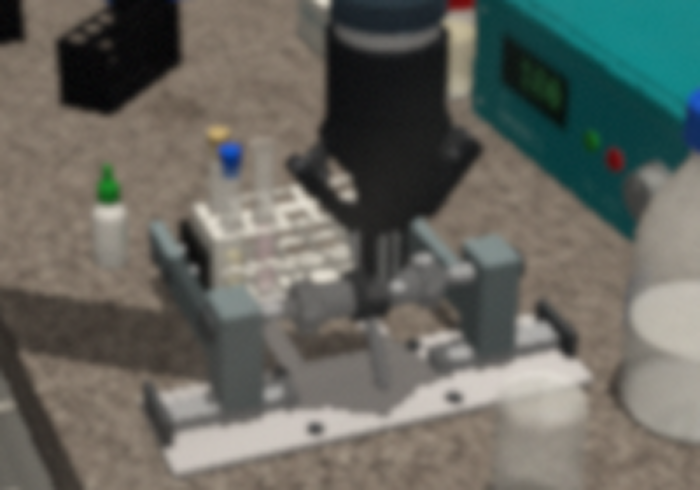

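View pics/w13.png

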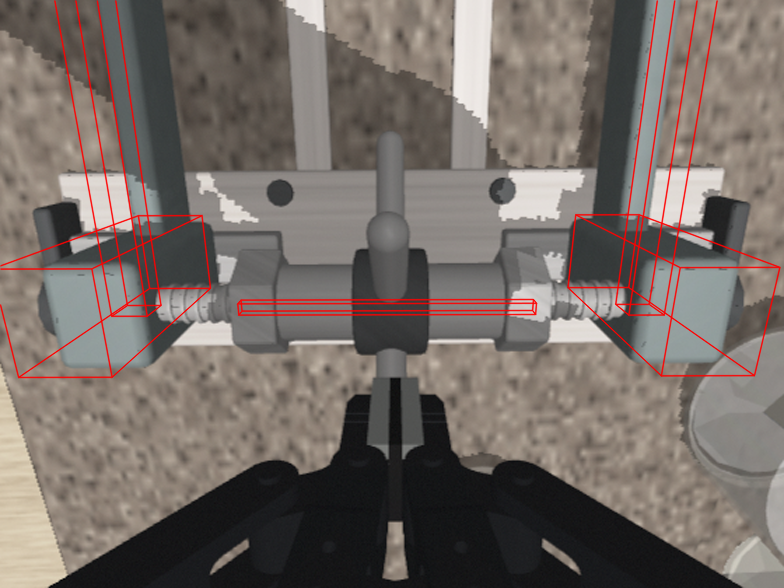

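Emit:
play_rows --plan '[-0.01,-0.08,0,0,1,-0.01,-0.16,0,0,1,-0.11,-0.16,0,0,1,-0.22,-0.16,0,0,1,-0.22,-0.14,0,0,1,-0.22,0,0,0,1,-0.22,0,0,0,1,-0.18,0,0,0,1,-0.15,0,0,0,1,-0.12,0,0,0,1,-0.1,0,0,0,1,-0.1,0,0,0,1]'

```text
clock: 17.6
ee_pos: [0.6357, -0.121, 0.11]
tcp_rot: [-1.292, 1.057, -1.058]
force: [-2.2, 5.4, 4.9]
opening: 0.004
```

```bash
python3 look.py 14
```

```text
17.6 [ 0.6357 -0.121   0.11  ] [ 0.201 -0.98  -0.003] [-2.2  5.4  4.9]
rack in clamp 0.030404201277047835 0.003850923631943011
```

View pics/scene14.png

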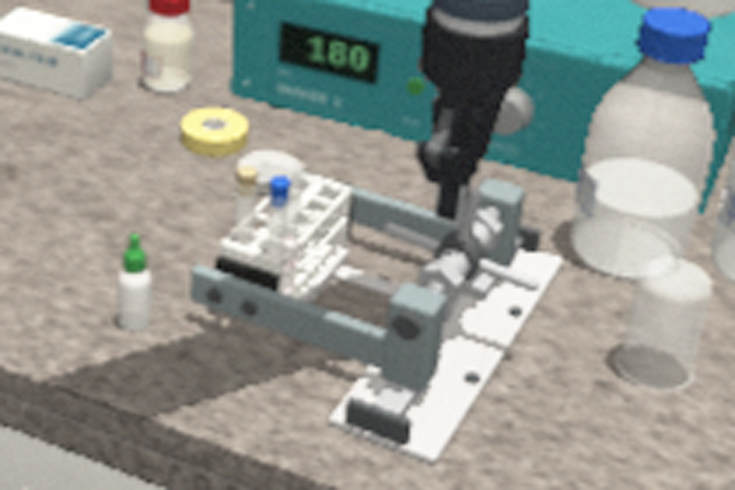

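View pics/w14.png

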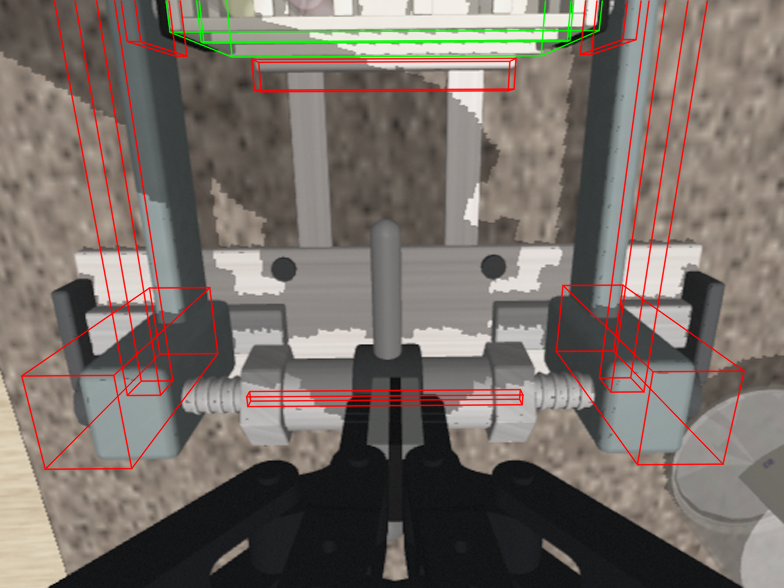

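Emit:
play_rows --plan '[0.01,0,0,0,1,0.02,0,0,0,1,0.03,0,0,0,1,0.04,0,0,0,1,0.045,0,0,0,1]'

```text
clock: 18.38
ee_pos: [0.6386, -0.1341, 0.1093]
tcp_rot: [-1.29, 1.059, -1.051]
force: [-3.6, 11.1, 4.9]
opening: 0.002
```

Emit:
play_rows --plan '[0.01,0,0,0,1,0.015,0,0,0,1,0.015,0,0,0,1]'

```text
clock: 18.75
ee_pos: [0.6393, -0.1378, 0.1081]
tcp_rot: [-1.29, 1.061, -1.047]
force: [-2.2, 12.2, 0.5]
opening: 0.001
```

```bash
python3 look.py 15
```

```text
18.75 [ 0.6393 -0.1378  0.1081] [ 0.205 -0.979 -0.012] [-2.2 12.2  0.5]
rack in clamp 0.04749766600660384 0.004156360725280483
```

View pics/w15.png

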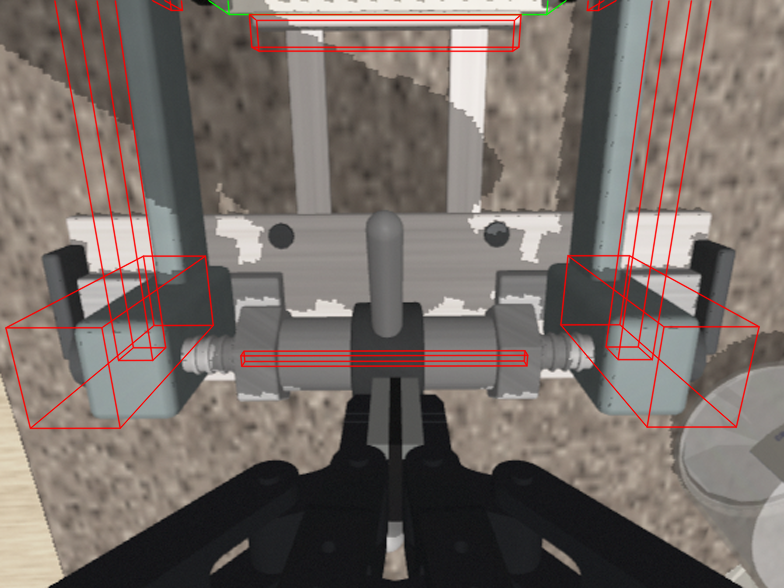

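Emit:
play_rows --plan '[0.01,0,0,0,1,0.02,0,0,0,1,0.02,0,0,0,1]'

```text
clock: 19.27
ee_pos: [0.6408, -0.142, 0.1082]
tcp_rot: [-1.288, 1.063, -1.042]
force: [-3.8, 16.0, 4.1]
opening: 0.002
```

Emit:
play_rows --plan '[0.01,0,0,0,1,0.02,0,0,0,1,0.02,0,0,0,1]'

```text
clock: 19.65
ee_pos: [0.641, -0.1423, 0.1081]
tcp_rot: [-1.285, 1.068, -1.029]
force: [-9.2, 24.0, 9.7]
opening: 0.003
```

Emit:
play_rows --plan '[-0.03,0,0,0,1,-0.06,0,0,0,1,-0.07,-0.05,0,0,1,-0.08,-0.2,0,0,1,-0.15,-0.3,0,0,1,-0.25,-0.4,0,0,1,-0.3,-0.4,0,0,1,-0.3,-0.4,0,0,1]'

```text
clock: 20.65
ee_pos: [0.6174, -0.0436, 0.2674]
tcp_rot: [-1.298, 1.056, -1.058]
force: [0.7, -0.4, -0.8]
opening: 0.002
```

```bash
sed -i 's/clampboxes(.5)/clampboxes(3.82)/' look.py; python3 look.py 16
python3 - <<'E'
from bar import *
for n,o,e,k in [("scene",(240,170),(450,310),3.5),("side",(220,170),(420,310),3.5)]:
    im=eyes.camera(n)[:,:,::-1];im=cv2.resize(im[o[1]:e[1],o[0]:e[0]],None,fx=k,fy=k,interpolation=cv2.INTER_CUBIC)
    c=cam(n)
    for P in bars(3.82):
        uv=(proj("",P,c)-o)*k; cv2.line(im,tuple(int(x) for x in uv[0]),tuple(int(x) for x in uv[1]),(0,0,255),1)
    cv2.imwrite(f"pics/{n}16b.png",im)
E
```

```text
20.65 [ 0.6174 -0.0436  0.2674] [ 0.203 -0.979  0.   ] [ 0.7 -0.4 -0.8]
rack in clamp -0.04910683932083846 0.0018428900859422444
```

View pics/w16.png

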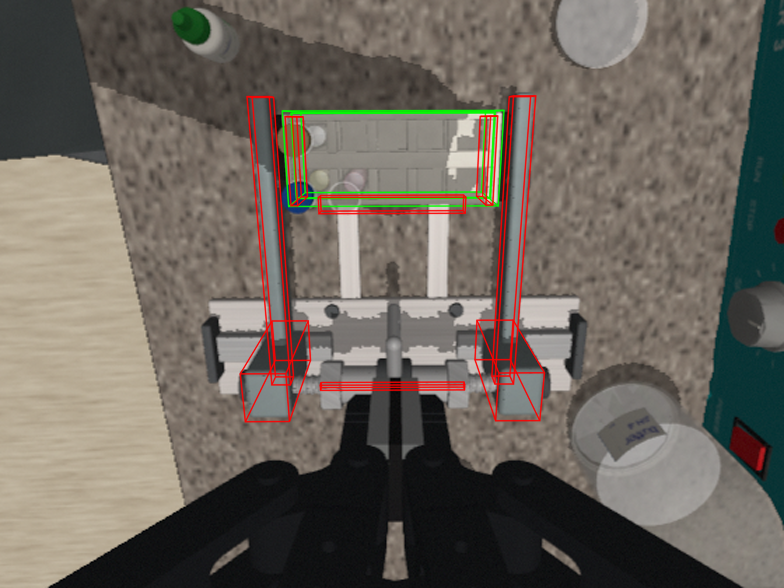

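View pics/scene16b.png

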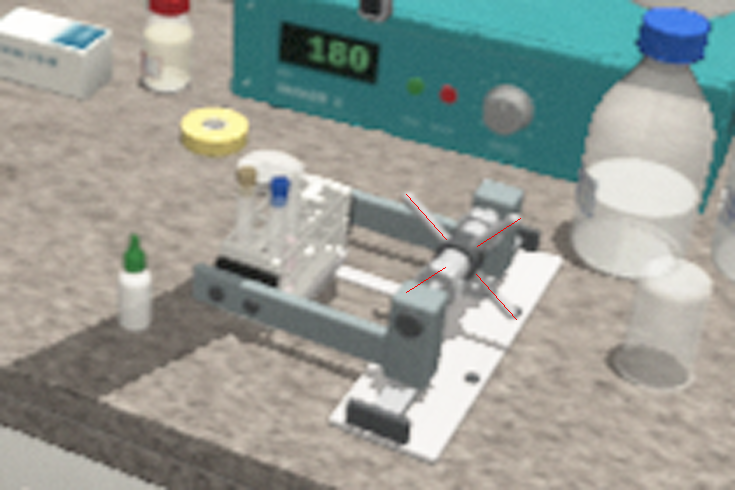

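View pics/side16b.png

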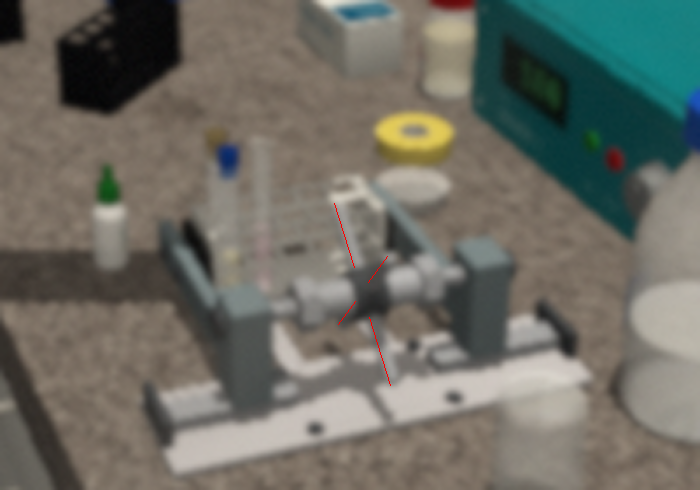

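```bash
python3 -c "
import cv2
a=cv2.imread('pics/w16_raw.png'); cv2.imwrite('pics/z16.png',cv2.resize(a[60:165,170:395],None,fx=3.5,fy=3.5,interpolation=cv2.INTER_CUBIC))"
```

```text
(no output)
```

View pics/z16.png

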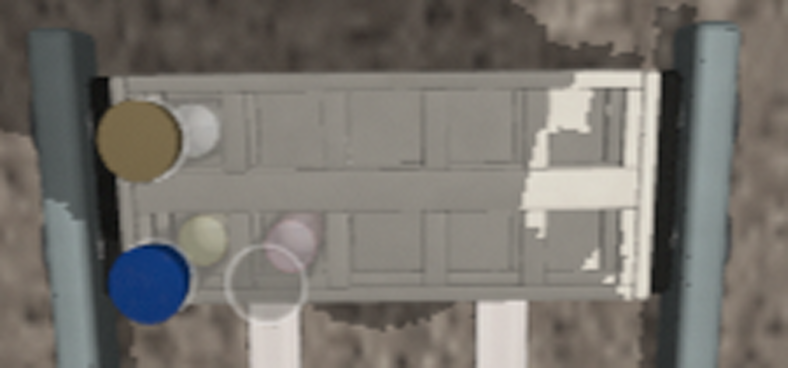

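Emit:
play_rows --plan '[0.18,-0.05,0,0,1,0.18,-0.05,0,0,1,0.18,-0.05,0,0,1]'

```text
clock: 21.28
ee_pos: [0.6312, -0.118, 0.2858]
tcp_rot: [-1.297, 1.063, -1.063]
force: [-0.3, 0.9, -0.5]
opening: 0.003
```

```bash
python3 look.py 17;python3 -c "
import cv2
a=cv2.imread('pics/w17_raw.png'); cv2.imwrite('pics/z17.png',cv2.resize(a[0:120,170:395],None,fx=3.5,fy=3.5,interpolation=cv2.INTER_CUBIC))"
```

```text
21.275 [ 0.6312 -0.118   0.2858] [ 0.196 -0.981  0.001] [-0.3  0.9 -0.5]
rack in clamp 0.02654215280920404 -0.00017689038252100692
```

View pics/z17.png

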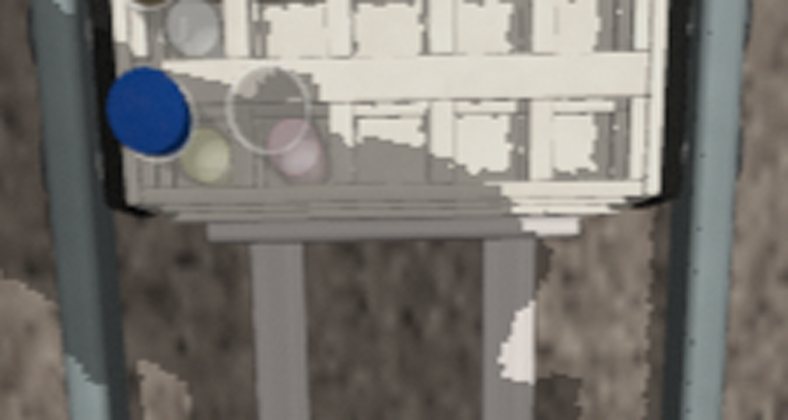

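View pics/w17.png

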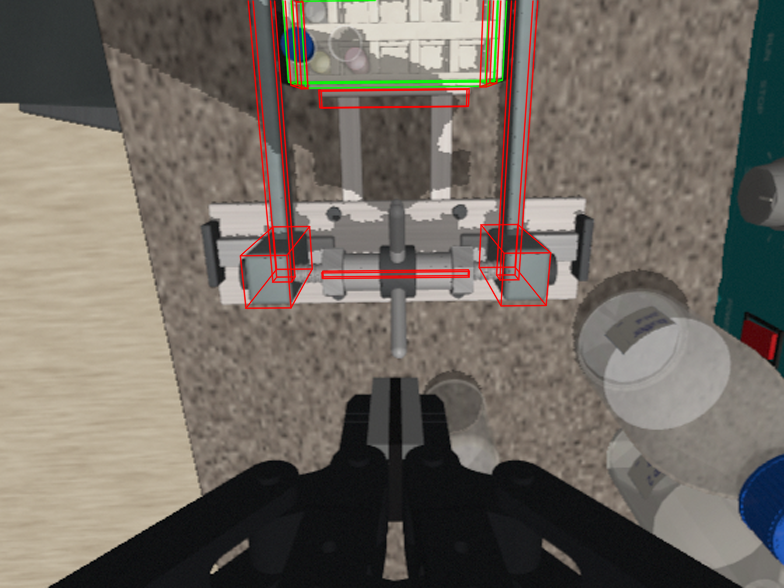

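```bash
python3 -c "
import cv2
a=cv2.imread('pics/w17_raw.png'); cv2.imwrite('pics/z17b.png',cv2.convertScaleAbs(cv2.resize(a[50:75,200:360],None,fx=5,fy=16,interpolation=cv2.INTER_CUBIC),alpha=1.4))"
```

```text
(no output)
```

View pics/z17b.png

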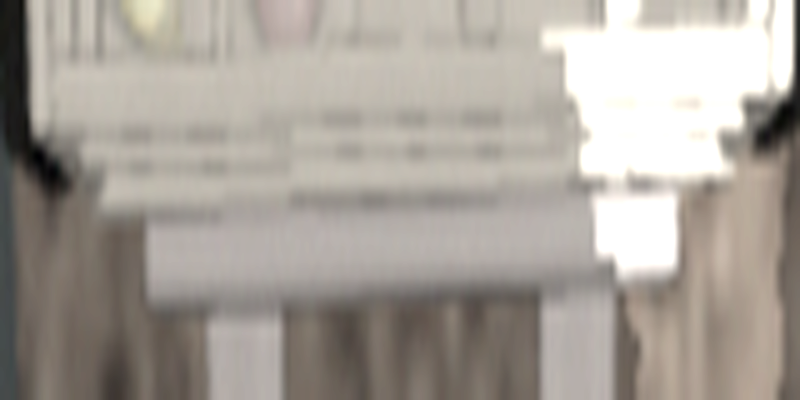

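Run:
```python
from h import *
for l in ["dropper_mid","petri_mid","tape_mid","beaker_mid"]:
    eyes.camera("scene")
    for r in nets.spot_in("scene",l)[:1]: print(l,(np.array(r["rect"])*[560,420,560,420]).round())
print(bot.sign_off(), bot.state()["clock"])
```

```text
dropper_mid [278. 250.  11.  25.]
petri_mid [316. 217.  14.   9.]
tape_mid [300. 209.  20.  14.]
beaker_mid [429. 265.  26.  39.]
the job is handed in; nothing more can be done
the job is handed in; nothing more can be done
```

The job is done and handed in at about 21.5 s of the 64 s: the rack is home in the pocket and clamped, and the arm is clear of everything.

**What I did:**
- **Slide:** I gripped the white rack by the empty half of its long sides. I dragged it flat along the bench, squaring it to the clamp on the way, and pressed it against the low stop. Contact showed as about 11 N with no further movement. Then I let go.
- **Turn:** I drove the sleeve round with shut fingers pushing two bars in turn. It came up hard at the end: pushing on raised the force from 16 to 24 N with only 0.3 mm of movement. I backed off and rose clear.

**Last checks:**
- **Sleeve and jaws:** In the scene and side pictures, the bars line up with the drawn model at 3.82 rad. The jaws in the wrist picture line up with it too.
- **Rack:** Both pads sit against its end walls. It is square to them, and its foot adjoins the stop with no gap wider than about 0.5 mm visible.
- **Bystanders:** The dropper, tape and beaker were found at the same pixels as at the start, within about 2. The petri dish came out 3 px off, but it shows no movement in the pictures and now stands partly behind the rack.

**What disagreed or went unmeasured:**
- My first estimate of the clamp's angle, from the wrist picture, was about 0.8° off the other cameras. I corrected it before the rack reached the stop.
- I took the final sleeve angle as 39° past the half turn (the stop). Working it back from the finger position gave about 42°.
- I did not measure the pad compression directly.

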